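Wash up with the bottle brush and hang it to dry

TASK

Wash up the vessels standing on the counter with the long bottle brush from the soap cup: the drinking glass first, then the coffee mug, and the greasy steel dripping pot last (one of them may be missing); in each, scrub right down to the bottom, draw the brush up to the rim, and scrub down to the bottom once more. Hang the brush by its eye on the free peg of the utensil stand to drip, and stand every washed vessel upright in the rinse tub without dropping any. Leave everything else where it is.

Things in the scene. Friction and masses are not known exactly. Their poses are not given: they have to be found in the camera images.
- glass: clear drinking glass, plain round tumbler with a greenish thick foot, 64 mm (foot) to 66 mm (rim) outside diameter, 105 mm tall, wall 3.5 mm, inner floor 6 mm above its underside, 0.2-0.33 kg. Origin: centre of its underside; z points up out of the mouth. May be absent.
- mug: blue ceramic coffee mug, 68 mm outside diameter, 95 mm tall, wall 4 mm, inner floor 6 mm up, 0.24-0.39 kg; its one handle stands out along the mug's own +y, to 67 mm from the axis, from 17 to 80 mm above the underside, 9 mm thick. Origin: centre of its underside; z up out of the mouth. May be absent.
- pot: stainless steel dripping pot, greasy inside (tan floor): straight round open beaker without handle, 69 mm outside diameter, 90 mm tall, wall 3.5 mm, inner floor 6 mm up, 0.2-0.33 kg. Origin: centre of its underside; z up out of the mouth. May be absent.
- soap_cup: thick white ceramic soap cup, fixed on the counter at the right, 62 mm outside and 46 mm inside diameter, 80 mm tall, inner floor 6 mm up; the brush stands in it, bristles down. Origin: centre of its underside.
- brush: long bottle brush, 242 mm overall, 0.07-0.12 kg, at first standing loose in the soap cup, handle up. Origin: centre of the bristles' lower end; z runs along the shaft to the eye. Going up: white bristle head 39 mm in diameter (firm core 36 mm) to 75 mm, 8 mm steel shaft to 129 mm, blue flat-sided handle (16 mm along y, 14 mm along x) to 206 mm, then a ring eye (point brush_eye).
- brush_tip (a point): centre of the lower end of the bristle head (the brush's origin)
- brush_grip (a point): on the shaft's axis low on the blue handle, 145 mm above the bristle end. Take the handle here across its y width with the gripper tilted about 45 degrees (its body leaning off along x): the ring above is wider than the handle, so a gripper straight above it would foul the ring and the peg.
- brush_eye (a point): centre of the brush's blue ring eye, 223 mm above the bristle end: a round ring in the brush's y-z plane, 39 mm outside, hole about 23 mm, the hole's axis along the brush's x
- stand: steel utensil stand, fixed: round 140 mm base, a 14 mm post in its middle and on top a 230 mm crossbar (10 mm thick) along the stand's y at 270 mm height. Two pegs point from the bar to the stand's -x (towards the robot), rising slightly; the one at y = +90 mm holds a whisk (fixed), the one at y = -100 mm is free. Origin: centre of the base's underside.
- peg_tip (a point): centre of the 10 mm ball on the end of the free peg, 45 mm in front of the bar and 282 mm above the counter
- peg_mid (a point): middle of the free peg (7 mm thick), half way from its tip to its root
- peg_root (a point): where the free peg leaves the crossbar, 270 mm above the counter
- tub: low grey-blue rinse tub, fixed, open on top: 200 mm (x) by 340 mm (y) by 55 mm tall outside, walls and floor 5 mm thick. Origin: centre of its underside. Three vessels fit in a row along its y, about 105 mm apart.
- sponge: yellow sponge block 85 x 55 x 28 mm, a bystander; origin under its centre
- dish_soap: closed green dish-soap bottle, 58 mm diameter, 190 mm tall, a bystander; origin under its centre
- oil: closed amber cooking-oil bottle with a yellow cap, 64 mm diameter, 230 mm tall, a bystander; origin under its centre
- spice: small spice jar with a red cap, 44 mm diameter, 85 mm tall, a bystander; origin under its centre
- milk: white milk jug with a red cap, 100 x 100 x 221 mm, a bystander; origin under its centre
- spoon: spoon 150 mm long lying on the counter near the robot, a bystander; its own x along its length
- bowl: white bowl, 130 mm diameter, 50 mm tall, a bystander; origin under its centre

How it is judged:
On the way, in this order (a step that is already met when the one before it is completed fails the run):
1. the brush reaches the bottom of the drinking glass (bristle end within 18 mm of its inner floor) (z of brush_tip in the frame of glass below 0.024 m and horizontal distance between brush_tip and glass below 0.025 m and angle between glass's own z axis and vertical below 0.35 rad), for 0.1 s.
2. the brush is drawn up towards the rim of the drinking glass (bristle end over 55 mm above its underside) (z of brush_tip in the frame of glass above 0.055 m and horizontal distance between brush_tip and glass below 0.06 m), for 0.05 s.
3. the brush reaches the bottom of the drinking glass a second time (all of step 1), for 0.1 s.
4. the brush reaches the bottom of the coffee mug (bristle end within 18 mm of its inner floor) (z of brush_tip in the frame of mug below 0.024 m and horizontal distance between brush_tip and mug below 0.025 m and angle between mug's own z axis and vertical below 0.35 rad), for 0.1 s.
5. the brush is drawn up towards the rim of the coffee mug (bristle end over 55 mm above its underside) (z of brush_tip in the frame of mug above 0.055 m and horizontal distance between brush_tip and mug below 0.06 m), for 0.05 s.
6. the brush reaches the bottom of the coffee mug a second time (all of step 4), for 0.1 s.
7. the brush reaches the bottom of the dripping pot (bristle end within 18 mm of its inner floor) (z of brush_tip in the frame of pot below 0.024 m and horizontal distance between brush_tip and pot below 0.025 m and angle between pot's own z axis and vertical below 0.35 rad), for 0.1 s.
8. the brush is drawn up towards the rim of the dripping pot (bristle end over 55 mm above its underside) (z of brush_tip in the frame of pot above 0.055 m and horizontal distance between brush_tip and pot below 0.06 m), for 0.05 s.
9. the brush reaches the bottom of the dripping pot a second time (all of step 7), for 0.1 s.
At the end, for the whole second after the job is handed in: Every vessel present stands upright (within 0.15 rad) on the floor of the rinse tub, at rest; the brush hangs still, head down (within 0.35 rad), on the free peg: its eye's centre within 32 mm of the peg's middle, its bristles at least 20 mm clear of the counter (x of glass in the frame of tub between -0.075 and 0.075 m and y of glass in the frame of tub between -0.145 and 0.145 m and z of each of glass, mug, pot in the frame of tub below 0.015 m and angle between each of glass, mug, pot's own z axis and vertical below 0.15 rad and linear speed of each of glass, mug, pot below 0.05 m/s and x of mug in the frame of tub between -0.075 and 0.075 m and y of mug in the frame of tub between -0.145 and 0.145 m and x of pot in the frame of tub between -0.075 and 0.075 m and y of pot in the frame of tub between -0.145 and 0.145 m and distance between brush_eye and peg_mid below 0.032 m and height (world z) of brush_tip above 0.02 m and angle between brush's own z axis and vertical below 0.35 rad and linear speed of brush below 0.08 m/s); the robot touches nothing.
It fails at once if a bystander (sponge, soap, oil, spice, milk, spoon, bowl) is moved by more than 6 cm (distance of any of sponge, dish_soap, oil, spice, milk, spoon, bowl from where it was at the start of the episode above 0.06 m).
It fails at once if a vessel is dropped (moves faster than 1.2 m/s) (linear speed of any of glass, mug, pot above 1.2 m/s).
Of glass, mug, pot only 2 to 3 are there at a start; the rules pass over those that are not, and their reading is None.
At some moment in a run one of glass, mug, pot may be knocked a few centimetres aside while the robot is not near it.
It also fails if it takes over 210 s, if anything falls off the work surface, if the arm or the gripper's body presses on something with over 40 N, if the wrist force passes 120 N, or if a joint passes its speed limit or range.

ROBOT

A 6-joint arm with a two-finger parallel gripper is mounted at the origin on the work surface. World frame = base frame: x ahead of the robot, y to its left, z up, the work surface at z = 0. Lengths are in m, angles in rad, forces in N, time in s.
With the tool pointing down it reaches from about 0.375 to 0.9 m from the base axis. Payload 3.1 kg.
Tool frame: the origin (TCP) lies at the very end of the fingers, on their centre line; the grasp point (between the pads) lies 19 mm behind it; z points along the fingers, x is the direction in which the jaws open and shut, and the axes are right-handed (so a half turn about z gives the same grasp; the last joint's range is limited). The gripper opens to 87 mm and grips with 3 to 60 N. Pads are 19 mm wide; open, the fingers measure 117 mm over their backs; the gripper's body (75 mm by 190 mm) begins 51 mm behind the grasp point.
Start: joints at [-1.282, 0.527, 1.433, -0, 1.181, -0.178], TCP at [0.281, -0.558, 0.223] pointing down, gripper open.
Joint ranges: [-3.08, 3.08], [-0.75, 2.2], [0.22, 2.44], [-1.43, 4.57], [0, 2.65], [-2.85, 2.85]. Speed limits (rad/s): [2.79, 2.79, 3.14, 3.14, 3.14, 3.14].

INTERFACE

Orientations are given as a unit quaternion [x, y, z, w].
In Python, from rig import robot gives the robot as it stands. The module is installed in compiled form; this text tells all that it offers.
- The arm moves only by the shell command python3 -m creep 'ROWS' [OPENING] [FORCE]. ROWS is a JSON object of lists of equal length, an entry for each row: "dp": the shift along the tool's x, y, z in cm, a list of three; "turn": the turn, a rotation vector about the tool's x, y, z in degrees, a list of three. In form: {"dp": [[x, y, z], ...], "turn": [[wx, wy, wz], ...]}. A call has 1 to 20 rows; each row shifts and turns the commanded pose from where the row before left it, along the tool's axes as they then stand; what a row does not reach is not made up. A row lasts 1/10 s, in which the tool goes at most 50 mm and 8.59 degrees, less where a joint would pass 70% of its speed; a pose out of reach is approached as far as the arm can. A call is refused whole if a number of a shift passes 5 or a number of a turn 8.59, either way. A call with a gripper value outside its range is refused whole. OPENING is the gripper command: -1 is fully open, 1 is shut, values between are in proportion, set as the call begins (- or left out, the last holds). The fingers move at their own pace and stop on an object; FORCE is the grip in N (left out, the last holds). Time passes only in rows, so rows that do not move let the fingers close. It gives the time, the measured TCP pose, the force and the opening at its end, in the units of the state.
- robot.get_obs(): the state, without advancing time (a new reading comes with each control period).
- robot.camera(name): name is "scene" or "top" or "wrist"; returns the picture (384x512x3 uint8, red, green, blue); there is no depth.
- robot.calibration(name): a dict with "fx", "fy", "cx", "cy" (pixels), "rvec" (rotation vector, rad) and "tvec" (3), from world to camera coordinates, as OpenCV has them. Camera axes: x right, y down, z forward; pixel columns grow to the right and rows downward; lengths in m; the calibration is good to about 2 mm. A picture is of the moment at which its call begins: read the wrist's pose just before it. calibration takes no time and is no camera call; for the wrist camera it gives the pose at the moment of the call.
- robot.hand_in(): hands the job in, once; it reports no verdict.
Trained networks look in the newest picture that a camera, given by its name, has taken for a name from the list of things; names that differ only in an ending like _2 or _b are one class to them, and where a whole thing is asked for, a point or a joint stands for the part that bears it (a point fixed in the world has none). Each returns a list of dicts, best first, with "confidence" (0 to 1); they miss things now and then, are a little off and sometimes report something else, mostly with a low value. They report only what shows in the picture. A call takes as long as a camera call.
- robot.masks_of(name, camera): "pixels" (384x512 bool, what is visible of it).
- robot.tip_of(name, camera): "point" ([x, y, z] in m, in the coordinates of the camera as it stood for that picture, good to about 4 mm: a listed point, or the origin of a listed thing).
The state is a dict: "time": time; "q": joint angles; "joint_velocities": joint speeds; "joint_torque": joint torques, N m; "position": TCP position; "tool_rot": TCP orientation; "ft_force": force on the tool from outside, world axes, zero at the start; "moment": the same for the moment, N m; "grip_width": finger opening in m.
Only numpy, scipy, OpenCV 4.12 (cv2) and the standard library are available. Lean on these libraries where they do the work, as an engineer would, in place of code of your own. Each camera call takes 0.05 s, during which the arm holds its last target.

## Working session

There is one attempt and no reset: what is moved stays moved. The work goes in short steps, Python scripts to look and compute and a shell command to move; the robot and the scene stay as the last step left them, time stands still between calls to the robot, and variables do not carry over. Pictures are saved under pics/ and viewed, and the job is handed in when it is done.

```bash
mkdir -p pics; ls
cat > h.py <<'E'
import numpy as np,cv2
from rig import robot
from scipy.spatial.transform import Rotation as R
def cal(n):
    c=robot.calibration(n);K=np.array([[c['fx'],0,c['cx']],[0,c['fy'],c['cy']],[0,0,1.]])
    return K,R.from_rotvec(np.ravel(c['rvec'])).as_matrix(),np.ravel(c['tvec'])
def snap(n,f):
    C=cal(n);im=robot.camera(n);cv2.imwrite('pics/'+f,im[:,:,::-1]);return im,C
def tow(p,C): return C[1].T@(np.array(p)-C[2])
def find(name,n,C,k=1):
    r=robot.tip_of(name,n);return [(np.round(tow(d['point'],C),4).tolist(),round(d['confidence'],2)) for d in r[:k]]
def proj(p,C):
    q=C[1]@np.array(p)+C[2];q=C[0]@q;return q[:2]/q[2]
def st():
    o=robot.get_obs();print('t',round(o['time'],2),'p',np.round(o['position'],4),'R cols',np.round(R.from_quat(o['tool_rot']).as_matrix().T,3).tolist(),'F',np.round(o['ft_force'],1),'w',round(o['grip_width'],4),'q',np.round(o['q'],2));return o
E
python3 - <<'E'
from h import *
st()
for n in ['scene','top','wrist']:
    im,C=snap(n,n+'0.png')
    print(n,'campos',np.round(-C[1].T@C[2],3))
    for k in ['glass','mug','pot','soap_cup','brush','brush_grip','brush_eye','stand','peg_tip','peg_mid','peg_root','tub','sponge','dish_soap','oil','spice','milk','spoon','bowl']:
        print(k,find(k,n,C,2))
st()
E
```

```text
pics
t 0.0 p [ 0.2811 -0.5574  0.2216] R cols [[0.45, -0.893, -0.002], [-0.893, -0.45, -0.0], [-0.001, 0.002, -1.0]] F [-0.4  0.3 -0.3] w 0.0869 q [-1.28  0.53  1.43  0.    1.18 -0.18]
scene campos [ 1.02  -0.96   0.889]
glass [([0.496, -0.2471, 0.0014], 0.94), ([0.6392, 0.0863, 0.2821], 0.47)]
mug []
pot [([0.6413, 0.0889, 0.2853], 0.74), ([0.6144, -0.1645, 0.0035], 0.64)]
soap_cup [([0.7036, -0.3223, 0.0002], 0.66), ([0.498, -0.3935, -0.0012], 0.6)]
brush [([0.3455, -0.1385, 0.0037], 0.55)]
brush_grip [([0.4994, -0.3913, 0.148], 0.82)]
brush_eye [([0.4935, -0.395, 0.2311], 0.6), ([0.6899, 0.1841, 0.0002], 0.52)]
stand [([0.2672, -0.4055, 0.0011], 0.56), ([0.6907, 0.1842, -0.0001], 0.55)]
peg_tip [([0.6384, 0.0855, 0.2836], 0.68), ([0.4433, 0.246, -0.0031], 0.36)]
peg_mid [([0.6639, 0.0885, 0.275], 0.82)]
peg_root [([0.6721, 0.4033, -0.0027], 0.69)]
tub [([0.4434, 0.2445, 0.0005], 0.59), ([0.2684, -0.4078, 0.003], 0.51)]
sponge [([0.4099, -0.1877, 0.0026], 0.54)]
dish_soap [([0.6314, -0.4203, 0.0024], 0.62)]
oil [([0.7018, -0.3225, -0.001], 0.79), ([0.4454, 0.2426, 0.0021], 0.68)]
s
[... 998 characters left out ...]
p [([0.6316, -0.426, 0.0015], 0.84)]
oil [([0.7061, -0.3201, -0.0007], 0.87), ([0.3468, -0.1345, 0.001], 0.61)]
spice [([0.768, -0.143, 0.0026], 0.72)]
milk [([0.6755, 0.4044, 0.0003], 0.65)]
spoon [([0.3493, -0.1342, 0.0025], 0.78)]
bowl [([0.4084, -0.1876, 0.0029], 0.73)]
wrist campos [ 0.354 -0.52   0.385]
glass []
mug []
pot []
soap_cup []
brush []
brush_grip []
brush_eye []
stand []
peg_tip []
peg_mid []
peg_root []
tub []
sponge []
dish_soap []
oil []
spice []
milk []
spoon []
bowl [([0.2647, -0.402, 0.0025], 0.57)]
t 3.0 p [ 0.2813 -0.5581  0.2225] R cols [[0.45, -0.893, -0.0], [-0.893, -0.45, 0.0], [-0.0, 0.0, -1.0]] F [-0.1 -0.5  1.2] w 0.0869 q [-1.28  0.53  1.43 -0.    1.18 -0.18]
```

View pics/scene0.png

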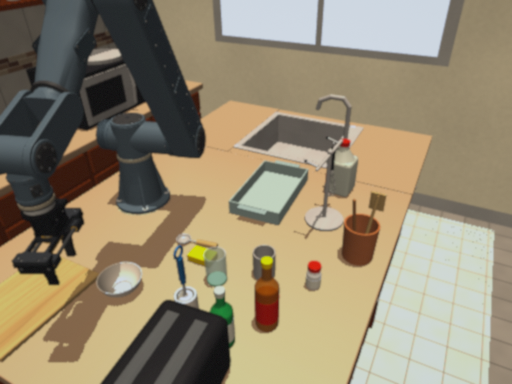

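View pics/top0.png

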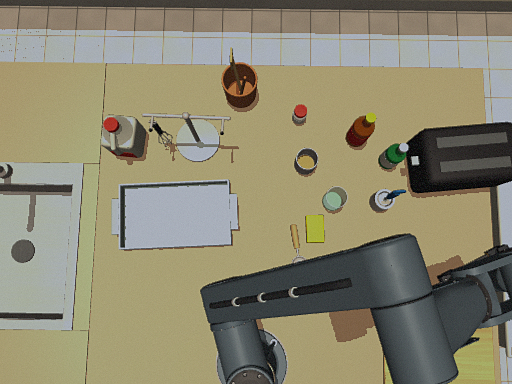

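View pics/wrist0.png

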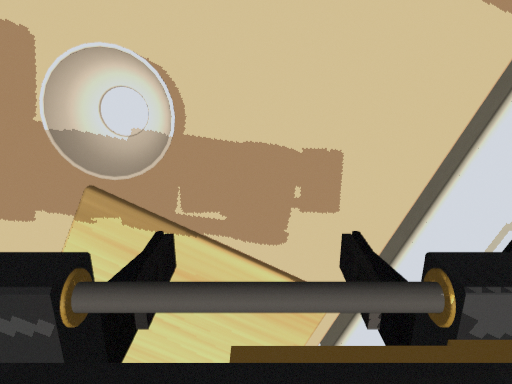

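Run:
```python
import cv2
a=cv2.imread('pics/scene0.png')[220:340,140:270];cv2.imwrite('pics/c1.png',cv2.resize(a,None,fx=5,fy=5,interpolation=2)[:600])
a=cv2.imread('pics/top0.png')[130:240,280:440];cv2.imwrite('pics/c2.png',cv2.resize(a,None,fx=5,fy=5,interpolation=2)[:600])
```

```text
(no output)
```

View pics/c1.png

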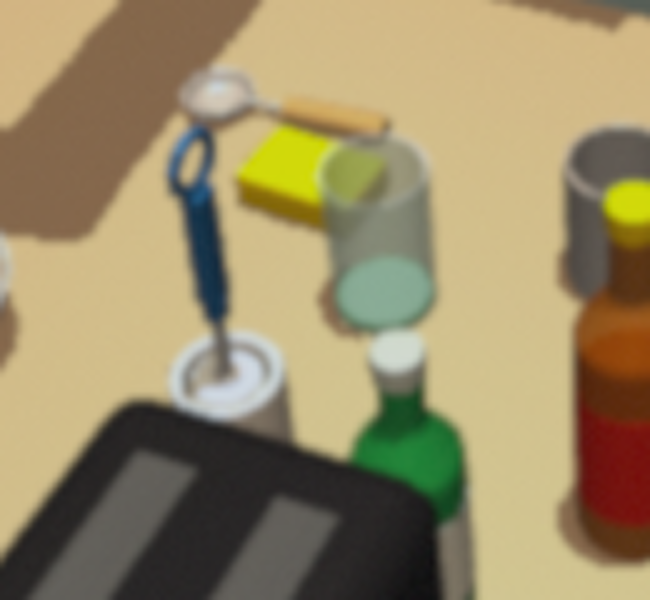

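View pics/c2.png

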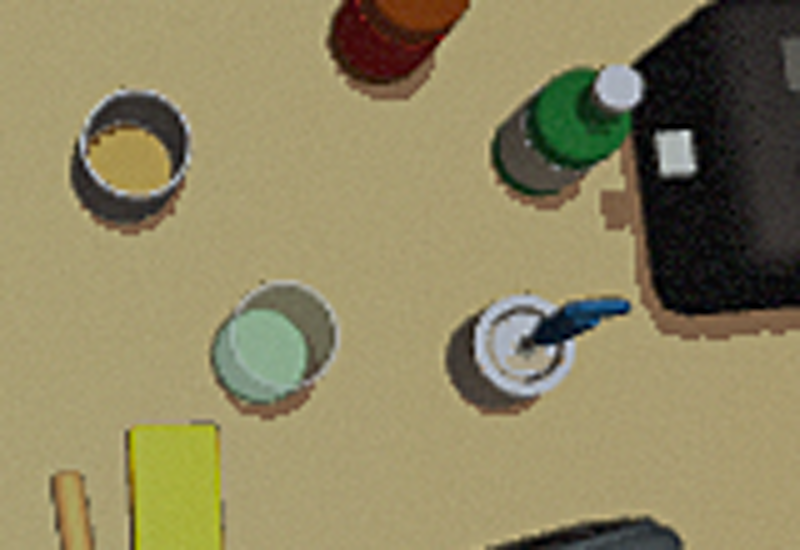

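```bash
cat > fitb.py <<'E'
from h import *
from scipy.optimize import differential_evolution
def frame(v):
    # v: eye xyz, tilt rotvec xy, yaw
    return R.from_rotvec([v[3],v[4],0])*R.from_euler('z',v[5]), np.array(v[:3])
S=4
def render(v,C,shape,off):
    rot,e=frame(v);m=np.zeros((shape[0]*S,shape[1]*S),np.uint8)
    P=lambda L:np.array([((proj(e+rot.apply(p),C)-off+.5)*S) for p in L])
    box=[[x,y,z-.223] for x in(-.007,.007) for y in(-.008,.008) for z in(.129,.206)]
    cv2.fillConvexPoly(m,cv2.convexHull(P(box).astype(np.int32)),1)
    t=np.linspace(0,2*np.pi,25)
    for a,b in zip(t[:-1],t[1:]):
        q=[[x,r*np.cos(u),r*np.sin(u)] for x in(-.003,.003) for r in(.0115,.0195) for u in(a,b)]
        cv2.fillConvexPoly(m,cv2.convexHull(P(q).astype(np.int32)),1)
    return cv2.resize(m.astype(np.float32),(shape[1],shape[0]),interpolation=cv2.INTER_AREA)
def blue(im):
    i=im.astype(int);return ((i[:,:,2]-i[:,:,0]>25)&(i[:,:,2]>50)).astype(np.float32)
def fit(views,e0,w=.02,yr=(-np.pi/2,np.pi/2),seed=0):
    V=[]
    for im,C in views:
        c=proj(e0-np.array([0,0,.04]),C).astype(int);r=80
        y0,x0=max(c[1]-r,0),max(c[0]-r,0)
        sub=im[y0:c[1]+r,x0:c[0]+r];b=blue(sub)
        # keep largest comp
        n,l,s,_=cv2.connectedComponentsWithStats(b.astype(np.uint8),connectivity=8)
        k=1+np.argmax(s[1:,4]);b=(l==k).astype(np.float32);V.append((b,C,np.array([x0,y0])))
        print('blue px',b.sum())
    def cost(v):
        return sum(np.abs(render(v,C,b.shape,o)-b).sum()/b.sum() for b,C,o in V)
    bd=[(e0[0]-w,e0[0]+w),(e0[1]-w,e0[1]+w),(e0[2]-w,e0[2]+w),(-.2,.2),(-.2,.2),yr]
    r=differential_evolution(cost,bd,maxiter=60,popsize=10,seed=seed,tol=1e-6)
    rot,e=frame(r.x);m=rot.as_matrix()
    print('cost',round(r.fun,3),'eye',np.round(e,4),'grip',np.round(e-m[:,2]*.078,4),'tip',np.round(e-m[:,2]*.223,4),'x',np.round(m[:,0],3),'z',np.round(m[:,2],3),'yaw',np.degrees(r.x[5]).round(1))
    return r.x
E
time python3 - <<'E'
from fitb import *
v=[(cv2.imread(f'pics/{n}0.png')[:,:,::-1],cal(n)) for n in('scene','top')]
for s in (0,1): fit(v,np.array([.4957,-.394,.23]),seed=s)
E
```

```text
blue px 118.0
blue px 46.0
cost 1.821 eye [ 0.4956 -0.3935  0.239 ] grip [ 0.5055 -0.4067  0.1627] tip [ 0.5239 -0.4313  0.021 ] x [ 0.75   0.662 -0.017] z [-0.127  0.17   0.977] yaw 41.5
blue px 118.0
blue px 46.0
cost 1.813 eye [ 0.4993 -0.396   0.2416] grip [ 0.5061 -0.4077  0.1648] tip [ 0.5187 -0.4293  0.022 ] x [ 0.756  0.653 -0.033] z [-0.087  0.149  0.985] yaw 41.0
real	2m9.710s
user	2m0.300s
sys	0m0.347s
```

```bash
cat >> h.py <<'E'
def Rt(z,x):
    z=np.array(z,float);z/=np.linalg.norm(z);x=np.array(x,float);x-=z*(x@z);x/=np.linalg.norm(x)
    return np.column_stack([x,np.cross(z,x),z])
def plan(p=None,Rg=None,cap=4.0):
    o=robot.get_obs();R0=R.from_quat(o['tool_rot']).as_matrix();p0=np.array(o['position'])
    Rg=R0 if Rg is None else Rg
    rv=np.degrees(R.from_matrix(R0.T@Rg).as_rotvec());n=int(np.ceil(np.abs(rv).max()/7.))
    if np.abs(rv).max()>.3:print('turn total',rv.round(1),'->',n,'rows of',(rv/n).round(2).tolist())
    if p is not None:
        d=(np.array(p)-p0)*100;print('world d cm',d.round(2))
        for nm,RR in (('now',R0),('after turn',Rg)):
            dl=RR.T@d;m=max(1,int(np.ceil(np.linalg.norm(d)/cap)));print(nm,'dp total',dl.round(2).tolist(),'->',m,'rows of',(dl/m).round(2).tolist())
E
python3 - <<'E'
from h import *
plan([.412,-.394,.25],Rt([1,0,-1],[0,-1,0]))
E
```

```text
turn total [44.2 10.5 25.3] -> 7 rows of [6.31, 1.5, 3.62]
world d cm [13.07 16.41  2.75]
now dp total [-8.77, -19.06, -2.75] -> 6 rows of [-1.46, -3.18, -0.46]
after turn dp total [-16.41, -11.18, 7.3] -> 6 rows of [-2.73, -1.86, 1.22]
```

```bash
python3 -m creep '{"dp":[[0,0,0],[0,0,0],[0,0,0],[0,0,0],[0,0,0],[0,0,0],[0,0,0],[-2.73,-1.86,1.22],[-2.73,-1.86,1.22],[-2.73,-1.86,1.22],[-2.73,-1.86,1.22],[-2.73,-1.86,1.22],[-2.73,-1.86,1.22],[0,0,0]],"turn":[[6.31,1.5,3.62],[6.31,1.5,3.62],[6.31,1.5,3.62],[6.31,1.5,3.62],[6.31,1.5,3.62],[6.31,1.5,3.62],[6.31,1.5,3.62],[0,0,0],[0,0,0],[0,0,0],[0,0,0],[0,0,0],[0,0,0],[0,0,0]]}' -1
python3 - <<'E'
from h import *
st();im,C=snap('wrist','w1.png')
for k in ['brush_eye','brush_grip','soap_cup','brush']: print(k,find(k,'wrist',C,2))
E
```

```text
time: 4.4
position: [0.4136, -0.3891, 0.2502]
tool_rot: [0.655, -0.652, 0.269, -0.272]
ft_force: [0.5, -0.3, -0.5]
grip_width: 0.0872
t 4.4 p [ 0.4136 -0.3891  0.2502] R cols [[0.006, -1.0, -0.002], [-0.707, -0.003, -0.707], [0.707, 0.006, -0.707]] F [ 0.5 -0.3 -0.5] w 0.0872 q [-1.36  0.38  1.95  1.03  0.94 -0.5 ]
brush_eye [([0.4967, -0.3918, 0.2292], 0.96)]
brush_grip [([0.4985, -0.3931, 0.1495], 0.96)]
soap_cup [([0.4919, -0.3951, 0.0017], 0.71), ([0.4972, -0.3936, 0.1508], 0.63)]
brush [([0.4949, -0.3934, 0.0073], 0.78)]
```

View pics/w1.png

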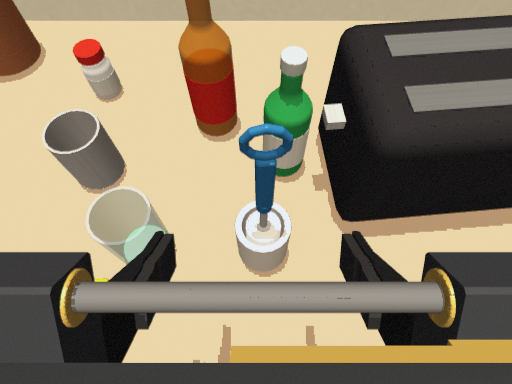

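```bash
sed -i 's/^S=4/S=2/' fitb.py; time python3 - <<'E'
from fitb import *
im=cv2.imread('pics/w1.png')[:,:,::-1];C=cal('wrist')
b=blue(im);b[:110]=0;b[230:]=0;b[:,:235]=0;b[:,300:]=0
cv2.imwrite('pics/m1.png',b*255)
fit([(im,C)],np.array([.4967,-.392,.2292]),w=.012,yr=(-.7,.7))
E
```

```text
blue px 2079.0
cost 0.208 eye [ 0.502  -0.4017  0.2174] grip [ 0.4976 -0.4011  0.1395] tip [ 0.4894 -0.3999 -0.0052] x [ 0.998  0.009 -0.056] z [ 0.056 -0.008  0.998] yaw 0.5[ WARN:0@0.666] global loadsave.cpp:1063 imwrite_ Unsupported depth image for selected encoder is fallbacked to CV_8U.

real	0m31.147s
user	0m30.952s
sys	0m0.141s
```

View pics/m1.png

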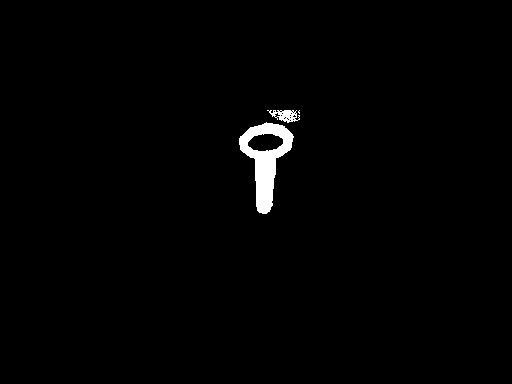

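Run:
```python
from fitb import *
im=cv2.imread('pics/w1.png')[:,:,::-1];C=cal('wrist')
b=blue(im);b[:122]=0;b[156:]=0;b[:,:235]=0;b[:,300:]=0
ys,xs=np.nonzero(b[:150]);h=cv2.convexHull(np.column_stack([xs,ys]).astype(np.int32))
print(cv2.fitEllipse(h))
# hole
b2=blue(im)
n,l,s,c=cv2.connectedComponentsWithStats((1-b2).astype(np.uint8),connectivity=4)
k=l[143,266];print('hole c',c[k],s[k]);hh=cv2.convexHull(np.column_stack(np.nonzero(l==k)[::-1]).astype(np.int32));print(cv2.fitEllipse(hh))
for e in ([.4967,-.3918,.2292],[.4985,-.3931,.1495]):print(proj(e,C))
e=np.array([.4967,-.3918,.2292])
for yaw in (-20,-10,0,10,20):
  for ti in(0,.05):
    rot,_=frame([0,0,0,ti,0,np.radians(yaw)])
    t=np.linspace(0,6.28,40);L=np.array([proj(e+rot.apply([0,.0115*np.cos(u),.0115*np.sin(u)]),C) for u in t],np.float32);print(yaw,ti,cv2.fitEllipse(L))
```

```text
((266.3905029296875, 140.61248779296875), (39.526519775390625, 57.41291046142578), 72.87002563476562)
hole c [265.03070175 142.04166667] [248 134  35  17 456]
((264.94244384765625, 142.03343200683594), (16.675142288208008, 34.77588653564453), 85.8978500366211)
[252.32935166 139.74012994]
[254.78260097 190.88900345]
-20 0 ((252.4384765625, 139.3488006591797), (18.461530685424805, 33.200923919677734), 115.18138885498047)
-20 0.05 ((252.44259643554688, 139.34320068359375), (18.920475006103516, 33.20214080810547), 115.48218536376953)
-10 0 ((252.38262939453125, 139.32284545898438), (19.45697021484375, 33.1388053894043), 103.13334655761719)
-10 0.05 ((252.38368225097656, 139.31982421875), (19.690696716308594, 33.13883590698242), 103.2143783569336)
0 0 ((252.3191375732422, 139.31405639648438), (19.84847640991211, 33.10354995727539), 90.54547119140625)
0 0.05 ((252.3191375732422, 139.31405639648438), (19.848480224609375, 33.10354995727539), 90.54547119140625)
10 0 ((252.25567626953125, 139.32351684570312), (19.61644744873047, 33.104610443115234), 77.87190246582031)
10 0.05 ((252.2567596435547, 139.32659912109375), (19.382356643676758, 33.10475158691406), 77.9602279663086)
20 0 ((252.19989013671875, 139.35006713867188), (18.769432067871094, 33.14051818847656), 65.60364532470703)
20 0.05 ((252.2040557861328, 139.35592651367188), (18.309324264526367, 33.139747619628906), 65.91951751708984)
```

Run:
```python
from fitb import *
st();im,C=snap('wrist','w2.png')
for k in ['brush_eye','brush_grip','soap_cup','brush']: 
  f=find(k,'wrist',C,2);print(k,f,proj(f[0][0],C) if f else '')
im,C=snap('wrist','w3.png')
for k in ['brush_eye','brush_grip']: 
  f=find(k,'wrist',C,2);print(k,f,proj(f[0][0],C) if f else '')
b2=blue(im)
n,l,s,c=cv2.connectedComponentsWithStats((1-b2).astype(np.uint8),connectivity=4)
x,y=proj(f[0][0],C).astype(int)
cand=[(s[i],c[i]) for i in range(1,n) if 200<s[i,4]<900];print(cand)
plan([.498,-.393,.149],Rt([1,0.07,-1],[0.07,-1,0]))
```

```text
t 4.65 p [ 0.4115 -0.3959  0.2498] R cols [[-0.001, -1.0, 0.001], [-0.707, -0.0, -0.707], [0.707, -0.002, -0.707]] F [-0.1 -0.  -0.4] w 0.0871 q [-1.37  0.39  1.95  1.03  0.94 -0.5 ]
brush_eye [([0.4996, -0.3917, 0.229], 0.69)] [252.20901961 136.53363587]
brush_grip [([0.4928, -0.3921, 0.149], 0.9)] [253.66397803 196.76188824]
soap_cup [([0.4949, -0.3963, 0.0031], 0.87)] [257.85814136 246.70744404]
brush [([0.498, -0.3925, 0.0059], 0.9), ([0.7034, -0.3221, 0.0001], 0.59)] [254.88205988 243.67643226]
brush_eye [([0.4974, -0.3922, 0.2288], 0.6)] [254.17477622 139.04447577]
brush_grip [([0.4981, -0.3926, 0.1483], 0.67)] [255.33673523 191.76186636]
[(array([239, 130,  35,  18, 465], dtype=int32), array([255.48817204, 138.91612903]))]
turn total [ 0.1 -2.8 -2.9] -> 1 rows of [0.07, -2.85, -2.85]
world d cm [  8.63   0.16 -10.06]
now dp total [-0.16, 1.01, 13.21] -> 4 rows of [-0.04, 0.25, 3.3]
after turn dp total [0.44, 1.03, 13.21] -> 4 rows of [0.11, 0.26, 3.3]
```

Run:
```python
from h import *
plan([.5114,-.3915,.1376],Rt([1,0.07,-1],[0.07,-1,0]),cap=3)
```

```text
turn total [ 0.1 -2.8 -2.9] -> 1 rows of [0.07, -2.85, -2.85]
world d cm [  9.97   0.31 -11.2 ]
now dp total [-0.31, 0.87, 14.97] -> 5 rows of [-0.06, 0.17, 2.99]
after turn dp total [0.39, 0.89, 14.97] -> 5 rows of [0.08, 0.18, 2.99]
```

```bash
python3 -m creep '{"dp":[[0,0,0],[0.4,0.9,0],[0,0,3],[0,0,3],[0,0,3],[0,0,3],[0,0,2],[0,0,1],[0,0,0],[0,0,0],[0,0,0]],"turn":[[0,-2.85,-2.85],[0,0,0],[0,0,0],[0,0,0],[0,0,0],[0,0,0],[0,0,0],[0,0,0],[0,0,0],[0,0,0],[0,0,0]]}' -1
python3 - <<'E'
from h import *
st();im,C=snap('wrist','w4.png')
for k in ['brush_eye','brush_grip']: 
  f=find(k,'wrist',C,2);print(k,f)
im,C=snap('scene','s4.png')
E
```

```text
time: 6.15
position: [0.5112, -0.392, 0.1381]
tool_rot: [0.676, -0.63, 0.262, -0.28]
ft_force: [-0.3, 0.2, 0.6]
grip_width: 0.087
t 6.15 p [ 0.5112 -0.392   0.1381] R cols [[0.069, -0.998, 0.001], [-0.705, -0.05, -0.707], [0.706, 0.048, -0.707]] F [-0.3  0.2  0.6] w 0.087 q [-1.16  0.66  1.87  1.26  0.78 -0.69]
brush_eye [([0.4959, -0.392, 0.2278], 0.75)]
brush_grip [([0.4983, -0.3935, 0.1493], 0.56)]
```

View pics/w4.png

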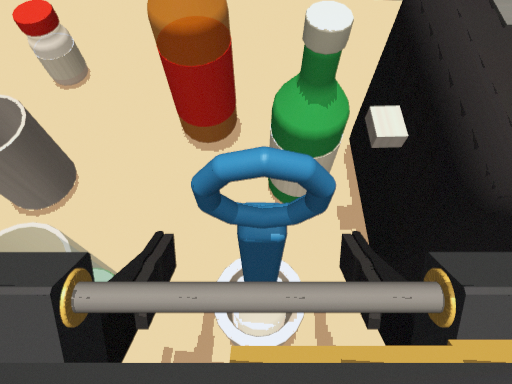

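```bash
python3 -m creep '{"dp":[[0,0,0],[0,0,0],[0,0,0],[0,0,0],[0,0,0],[0,0,0],[0,0,0],[0,0,0],[0,0,0],[0,0,0]],"turn":[[0,0,0],[0,0,0],[0,0,0],[0,0,0],[0,0,0],[0,0,0],[0,0,0],[0,0,0],[0,0,0],[0,0,0]]}' 1 35
python3 - <<'E'
from h import *
st();im,C=snap('wrist','w5.png')
for k in ['brush_eye','brush_grip']: 
  f=find(k,'wrist',C,2);print(k,f)
E
```

```text
time: 7.35
position: [0.5117, -0.3913, 0.1373]
tool_rot: [0.676, -0.63, 0.261, -0.28]
ft_force: [0.2, -0.9, -1.1]
grip_width: 0.0157
t 7.35 p [ 0.5117 -0.3913  0.1373] R cols [[0.07, -0.998, 0.0], [-0.705, -0.05, -0.707], [0.705, 0.05, -0.707]] F [ 0.2 -0.9 -1.1] w 0.0157 q [-1.16  0.66  1.87  1.26  0.78 -0.69]
brush_eye [([0.4945, -0.3931, 0.2287], 0.65)]
brush_grip [([0.4961, -0.3944, 0.1496], 0.64)]
```

View pics/w5.png

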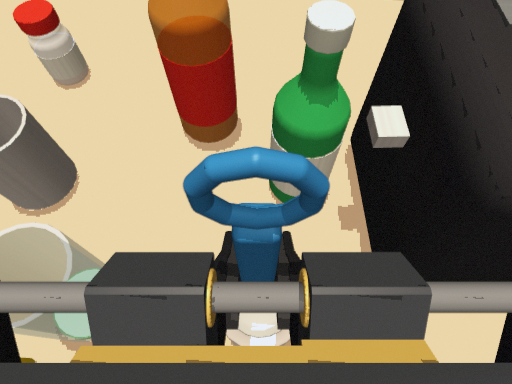

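```bash
python3 -m creep '{"dp":[[0,-0.7,-0.7],[0,-1.4,-1.4],[0,-1.8,-1.8],[0,-1.8,-1.8],[0,-1.8,-1.8],[0,-1.8,-1.8],[0,0,0],[0,0,0],[0,0,0]],"turn":[[0,0,0],[0,0,0],[0,0,0],[0,0,0],[0,0,0],[0,0,0],[0,0,0],[0,0,0],[0,0,0]]}' 1 35
cat > look.py <<'E'
from h import *
import sys
tag=sys.argv[1];o=st()
for n in sys.argv[2].split(','):
    im,C=snap(n,f'{n[0]}{tag}.png')
    for k in sys.argv[3].split(','):
        f=find(k,n,C,2);print(n,k,f)
E
python3 look.py 6 scene,top,wrist brush_eye,brush_tip,brush,brush_grip,glass,pot,mug
```

```text
time: 8.4
position: [0.5112, -0.3904, 0.2672]
tool_rot: [0.676, -0.63, 0.26, -0.28]
ft_force: [0.4, -0.8, -1.6]
grip_width: 0.0159
t 8.4 p [ 0.5112 -0.3904  0.2672] R cols [[0.071, -0.997, -0.003], [-0.706, -0.048, -0.706], [0.704, 0.052, -0.708]] F [ 0.4 -0.8 -1.6] w 0.0159 q [-1.16  0.43  1.78  1.    0.92 -0.3 ]
scene brush_eye [([0.4967, -0.3897, 0.3601], 0.65), ([0.2657, -0.405, 0.0005], 0.25)]
scene brush_tip [([0.6838, 0.0857, 0.2735], 0.65), ([0.4917, -0.3887, 0.1333], 0.61)]
scene brush [([0.4953, -0.3921, 0.134], 0.9), ([0.6741, 0.4035, -0.0006], 0.64)]
scene brush_grip [([0.496, -0.3925, 0.2797], 0.94)]
scene glass [([0.4948, -0.2488, 0.0014], 0.79), ([0.6893, 0.1822, 0.001], 0.59)]
scene pot [([0.6601, 0.0866, 0.2768], 0.2)]
scene mug [([0.4104, -0.1904, -0.0012], 0.4)]
top brush_eye [([0.4965, -0.3923, 0.3635], 0.61)]
top brush_tip [([0.4926, -0.3877, 0.3641], 0.71), ([0.7715, -0.1428, 0.0012], 0.62)]
top brush []
top brush_grip [([0.4999, -0.3939, 0.2823], 0.67), ([0.4945, -0.3956, 0.138], 0.46)]
top glass [([0.4997, -0.25, -0.0028], 0.75), ([0.6174, -0.1575, -0.0015], 0.22)]
top pot [([0.614, -0.1596, 0.0017], 0.92), ([0.6279, -0.4238, 0.0003], 0.73)]
top mug []
wrist brush_eye [([0.496, -0.3871, 0.3607], 0.84)]
wrist brush_tip []
wrist brush [([0.4971, -0.3904, 0.1365], 0.76)]
wrist brush_grip [([0.4982, -0.3917, 0.2826], 0.78)]
wrist glass [([0.7677, -0.1353, 0.0019], 0.72)]
wrist pot [([0.6177, -0.1571, -0.0015], 0.82)]
wrist mug []
```

View pics/s6.png

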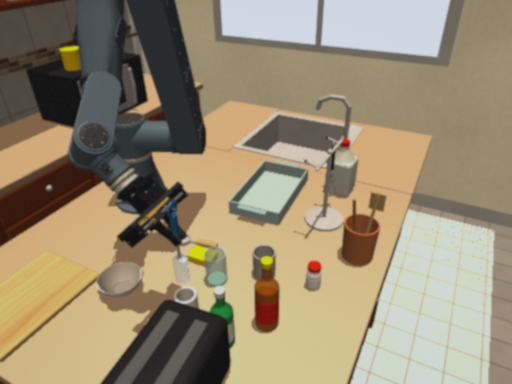

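Run:
```python
from h import *
plan([.513,-.248,.269])
```

```text
world d cm [ 0.13 14.33  0.02]
now dp total [-14.28, -0.82, 0.8] -> 4 rows of [-3.57, -0.2, 0.2]
after turn dp total [-14.28, -0.82, 0.8] -> 4 rows of [-3.57, -0.2, 0.2]
```

```bash
python3 -m creep '{"dp":[[-2.38,-0.14,0.14],[-2.38,-0.14,0.14],[-2.38,-0.14,0.14],[-2.38,-0.14,0.14],[-2.38,-0.14,0.14],[-2.38,-0.14,0.14],[0,0,0],[0,0,0],[0,0,0],[0,0,0]],"turn":[[0,0,0],[0,0,0],[0,0,0],[0,0,0],[0,0,0],[0,0,0],[0,0,0],[0,0,0],[0,0,0],[0,0,0]]}' 
python3 look.py 7 scene,top,wrist brush_eye,brush,glass,pot
```

```text
time: 10.6
position: [0.5138, -0.2496, 0.269]
tool_rot: [0.676, -0.63, 0.262, -0.28]
ft_force: [0.6, 0.2, -0.3]
grip_width: 0.0152
t 10.6 p [ 0.5138 -0.2496  0.269 ] R cols [[0.069, -0.998, 0.001], [-0.705, -0.05, -0.708], [0.706, 0.048, -0.707]] F [ 0.6  0.2 -0.3] w 0.0152 q [-1.01  0.3   2.02  1.14  0.76 -0.36]
scene brush_eye [([0.5026, -0.2509, 0.3637], 0.81)]
scene brush [([0.4993, -0.2506, 0.1361], 0.65)]
scene glass [([0.4952, -0.2495, 0.0009], 0.96), ([0.4983, -0.2494, 0.3609], 0.4)]
scene pot [([0.6124, -0.1583, 0.001], 0.64)]
top brush_eye [([0.6304, -0.4241, 0.0012], 0.34), ([0.6143, -0.1603, -0.0003], 0.29)]
top brush [([0.4993, -0.2547, 0.1389], 0.55)]
top glass [([0.5003, -0.25, -0.0004], 0.6)]
top pot [([0.614, -0.1605, -0.0008], 0.58)]
wrist brush_eye [([0.4951, -0.2479, 0.3629], 0.68)]
wrist brush [([0.4968, -0.2499, 0.1397], 0.61)]
wrist glass [([0.4983, -0.2463, -0.0025], 0.8), ([0.7678, -0.1359, 0.0004], 0.2)]
wrist pot [([0.6187, -0.1549, 0.0011], 0.74)]
```

View pics/s7.png

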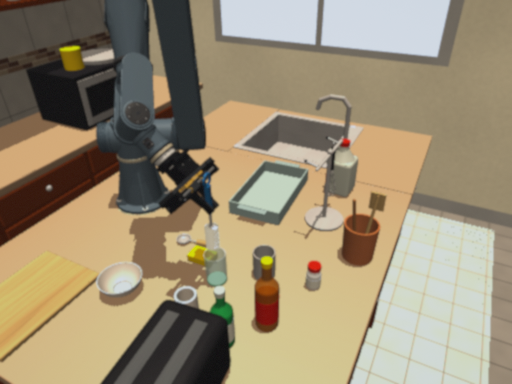

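View pics/w7.png

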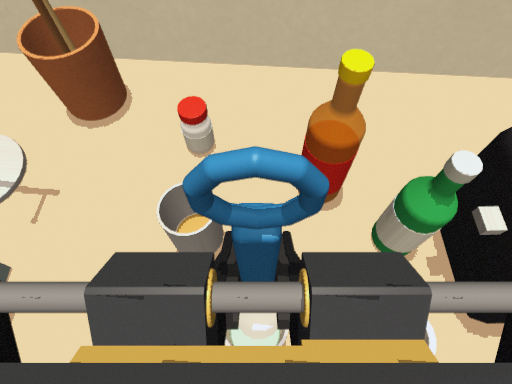

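```bash
python3 -m creep '{"dp":[[0,1.1,1.1],[0,1.1,1.1],[0,1.1,1.1],[0,1.1,1.1],[0,1.1,1.1],[0,1.1,1.1],[0,1.1,1.1],[0,0.7,0.7],[0,0.3,0.3],[0,0,0],[0,0,0],[0,0,0],[0,0,0]],"turn":[[0,0,0],[0,0,0],[0,0,0],[0,0,0],[0,0,0],[0,0,0],[0,0,0],[0,0,0],[0,0,0],[0,0,0],[0,0,0],[0,0,0],[0,0,0]]}' 
python3 look.py 8 scene,top brush_eye,brush,glass,pot
```

```text
time: 12.65
position: [0.5136, -0.2482, 0.1464]
tool_rot: [0.676, -0.63, 0.262, -0.28]
ft_force: [0.1, 0.4, -1.5]
grip_width: 0.0162
t 12.65 p [ 0.5136 -0.2482  0.1464] R cols [[0.07, -0.998, 0.001], [-0.705, -0.051, -0.708], [0.706, 0.049, -0.707]] F [ 0.1  0.4 -1.5] w 0.0162 q [-1.01  0.58  2.13  1.59  0.67 -0.94]
scene brush_eye [([0.4984, -0.2491, 0.241], 0.79)]
scene brush [([0.6995, -0.3206, 0.0001], 0.69), ([0.6913, 0.1837, -0.0005], 0.6)]
scene glass [([0.4973, -0.2493, 0.0024], 0.81), ([0.5019, -0.248, 0.1583], 0.39)]
scene pot [([0.6143, -0.1585, 0.0002], 0.73)]
top brush_eye [([0.4967, -0.2475, 0.2409], 0.39), ([0.6315, -0.4203, 0.0005], 0.35)]
top brush [([0.4971, -0.2537, 0.0202], 0.53), ([0.4972, -0.4008, 0.0001], 0.28)]
top glass [([0.5006, -0.248, -0.0042], 0.61)]
top pot [([0.6159, -0.1617, 0.0016], 0.64)]
```

Run:
```python
import cv2
a=cv2.imread('pics/s8.png')[190:300,150:290];cv2.imwrite('pics/c8.png',cv2.resize(a,None,fx=5,fy=5,interpolation=2))
```

```text
(no output)
```

View pics/c8.png

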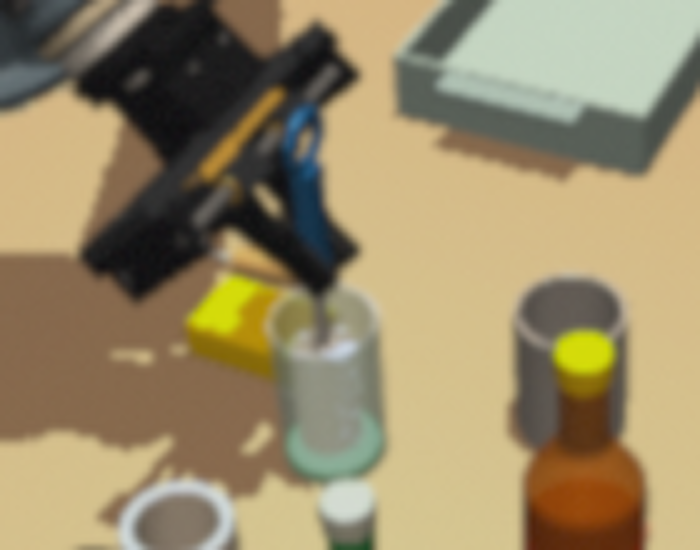

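```bash
python3 -m creep '{"dp":[[0,0.4,0.4],[0,0,0],[0,0,0],[0,0,0],[0,0,0],[0,-1.0,-1.0],[0,-1.0,-1.0],[0,-1.0,-1.0],[0,-1.0,-1.0],[0,-0.8,-0.8],[0,0,0],[0,0,0],[0,0,0]],"turn":[[0,0,0],[0,0,0],[0,0,0],[0,0,0],[0,0,0],[0,0,0],[0,0,0],[0,0,0],[0,0,0],[0,0,0],[0,0,0],[0,0,0],[0,0,0]]}' 
python3 look.py 9 scene brush_eye,brush,glass
python3 -m creep '{"dp":[[0,1.0,1.0],[0,1.0,1.0],[0,1.0,1.0],[0,1.0,1.0],[0,0.8,0.8],[0,0,0],[0,0,0],[0,0,0],[0,0,0],[0,0,0]],"turn":[[0,0,0],[0,0,0],[0,0,0],[0,0,0],[0,0,0],[0,0,0],[0,0,0],[0,0,0],[0,0,0],[0,0,0]]}' 
python3 look.py 10 scene,top brush_eye,brush,glass,pot
```

```text
time: 14.45
position: [0.5132, -0.2477, 0.2074]
tool_rot: [0.676, -0.63, 0.26, -0.28]
ft_force: [0.7, 1.3, -1.4]
grip_width: 0.0155
t 14.45 p [ 0.5132 -0.2477  0.2074] R cols [[0.07, -0.998, -0.001], [-0.706, -0.049, -0.707], [0.705, 0.05, -0.708]] F [ 0.7  1.3 -1.4] w 0.0155 q [-1.01  0.43  2.09  1.35  0.69 -0.63]
scene brush_eye [([0.4995, -0.2483, 0.3014], 0.92), ([0.7061, -0.3235, 0.0046], 0.69)]
scene brush [([0.4971, -0.2469, 0.0753], 0.74)]
scene glass [([0.497, -0.2498, -0.0015], 0.93)]
time: 15.65
position: [0.5137, -0.2481, 0.1407]
tool_rot: [0.676, -0.63, 0.261, -0.28]
ft_force: [0.5, -0.7, -1.3]
grip_width: 0.0157
t 15.65 p [ 0.5137 -0.2481  0.1407] R cols [[0.07, -0.998, 0.001], [-0.705, -0.051, -0.708], [0.706, 0.049, -0.707]] F [ 0.5 -0.7 -1.3] w 0.0157 q [-1.01  0.59  2.13  1.61  0.67 -0.97]
scene brush_eye [([0.4968, -0.2504, 0.2347], 0.46)]
scene brush []
scene glass [([0.2684, -0.4069, 0.0019], 0.46)]
scene pot [([0.6169, -0.1601, 0.0031], 0.7)]
top brush_eye [([0.4974, -0.2455, 0.2347], 0.66)]
top brush [([0.4972, -0.2524, 0.0121], 0.65)]
top glass [([0.503, -0.2466, -0.0006], 0.44)]
top pot [([0.6165, -0.1607, 0.0016], 0.6), ([0.4129, -0.1879, 0.0068], 0.2)]
```

```bash
python3 -m creep '{"dp":[[0,-1.1,-1.1],[0,-1.6,-1.6],[0,-1.6,-1.6],[0,-1.6,-1.6],[0,-1.6,-1.6],[0,-1.6,-1.6],[0,0,0],[0,0,0],[0,0,0]],"turn":[[0,0,0],[0,0,0],[0,0,0],[0,0,0],[0,0,0],[0,0,0],[0,0,0],[0,0,0],[0,0,0]]}' 
python3 look.py 11 scene,top,wrist brush_eye,brush,glass,pot
python3 -c "
from h import *
plan([.6305,-.160,.269])"
```

```text
time: 17.05
position: [0.513, -0.2473, 0.2675]
tool_rot: [0.676, -0.63, 0.26, -0.28]
ft_force: [-0.3, 1.2, -1.2]
grip_width: 0.0156
t 17.05 p [ 0.513  -0.2473  0.2675] R cols [[0.071, -0.998, -0.002], [-0.706, -0.049, -0.706], [0.704, 0.051, -0.708]] F [-0.3  1.2 -1.2] w 0.0156 q [-1.01  0.3   2.03  1.14  0.75 -0.36]
scene brush_eye [([0.6405, 0.0856, 0.281], 0.64), ([0.4972, -0.248, 0.3601], 0.59)]
scene brush [([0.4969, -0.2455, 0.1334], 0.79), ([0.6742, 0.4051, -0.0031], 0.55)]
scene glass [([0.4952, -0.2484, -0.0002], 0.91), ([0.4975, -0.2482, 0.1379], 0.32)]
scene pot [([0.6168, -0.1609, 0.0009], 0.78), ([0.6391, 0.0874, 0.2813], 0.46)]
top brush_eye [([0.4989, -0.2479, 0.3596], 0.46), ([0.6864, 0.1839, -0.0002], 0.34)]
top brush [([0.4959, -0.2544, 0.1402], 0.49), ([0.7073, -0.3242, -0.0006], 0.31)]
top glass [([0.502, -0.2482, -0.001], 0.61)]
top pot [([0.6141, -0.1613, -0.0008], 0.85), ([0.4974, -0.251, 0.141], 0.61)]
wrist brush_eye [([0.4981, -0.2477, 0.36], 0.67), ([0.5002, -0.2464, 0.2829], 0.25)]
wrist brush [([0.4983, -0.2505, 0.1372], 0.71)]
wrist glass [([0.4959, -0.2433, 0.0007], 0.66), ([0.6152, -0.1554, -0.0008], 0.54)]
wrist pot [([0.6187, -0.1541, -0.0014], 0.65)]
world d cm [1.17e+01 8.80e+00 1.00e-02]
now dp total [-7.95, -8.7, 8.68] -> 4 rows of [-1.99, -2.17, 2.17]
after turn dp total [-7.95, -8.7, 8.68] -> 4 rows of [-1.99, -2.17, 2.17]
```

```bash
python3 -m creep '{"dp":[[-1.3,-1.45,1.45],[-1.3,-1.45,1.45],[-1.3,-1.45,1.45],[-1.3,-1.45,1.45],[-1.3,-1.45,1.45],[-1.3,-1.45,1.45],[0,0,0],[0,0,0],[0,0,0],[0,0,0]],"turn":[[0,0,0],[0,0,0],[0,0,0],[0,0,0],[0,0,0],[0,0,0],[0,0,0],[0,0,0],[0,0,0],[0,0,0]]}' 
python3 look.py 12 scene,top,wrist brush_eye,brush,glass,pot
```

```text
time: 18.8
position: [0.6301, -0.1623, 0.2687]
tool_rot: [0.675, -0.63, 0.261, -0.28]
ft_force: [0.6, -0.8, -1.4]
grip_width: 0.0156
t 18.8 p [ 0.6301 -0.1623  0.2687] R cols [[0.069, -0.998, -0.0], [-0.706, -0.049, -0.707], [0.705, 0.049, -0.707]] F [ 0.6 -0.8 -1.4] w 0.0156 q [-0.65  0.36  1.9   1.16  0.53 -0.09]
scene brush_eye [([0.6149, -0.1649, 0.3602], 0.71)]
scene brush [([0.6114, -0.1635, 0.1351], 0.72)]
scene glass [([0.4956, -0.2465, 0.0023], 0.98), ([0.6126, -0.1641, 0.3612], 0.72)]
scene pot [([0.6168, -0.1639, -0.0001], 0.64)]
top brush_eye [([0.6174, -0.1605, 0.3652], 0.71)]
top brush [([0.616, -0.1674, 0.1423], 0.57), ([0.6385, 0.0804, 0.2845], 0.41)]
top glass []
top pot [([0.6876, 0.0822, 0.2702], 0.68)]
wrist brush_eye [([0.6137, -0.1625, 0.3608], 0.67)]
wrist brush [([0.6172, -0.1625, 0.1384], 0.71), ([0.6164, -0.1604, 0.3616], 0.53)]
wrist glass []
wrist pot [([0.6166, -0.1531, -0.001], 0.57)]
```

View pics/s12.png

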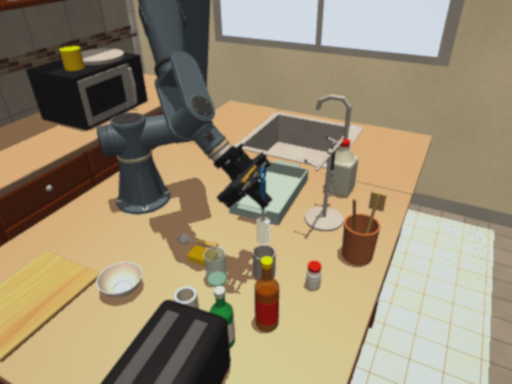

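```bash
python3 -m creep '{"dp":[[-0.2,0,0],[0,1.1,1.1],[0,1.1,1.1],[0,1.1,1.1],[0,1.1,1.1],[0,1.1,1.1],[0,1.1,1.1],[0,1.1,1.1],[0,0.9,0.9],[0,0.4,0.4],[0,0,0],[0,0,0],[0,0,0],[0,0,0]],"turn":[[0,0,0],[0,0,0],[0,0,0],[0,0,0],[0,0,0],[0,0,0],[0,0,0],[0,0,0],[0,0,0],[0,0,0],[0,0,0],[0,0,0],[0,0,0],[0,0,0]]}' 
python3 look.py 13 scene,top brush_eye,brush,pot
```

```text
time: 20.95
position: [0.6309, -0.1597, 0.1422]
tool_rot: [0.676, -0.63, 0.262, -0.28]
ft_force: [-0.1, -1.3, -0.3]
grip_width: 0.0158
t 20.95 p [ 0.6309 -0.1597  0.1422] R cols [[0.07, -0.998, 0.001], [-0.705, -0.05, -0.708], [0.706, 0.049, -0.706]] F [-0.1 -1.3 -0.3] w 0.0158 q [-0.65  0.62  2.    1.8   0.5  -0.81]
scene brush_eye [([0.6163, -0.1606, 0.238], 0.72)]
scene brush []
scene pot [([0.6126, -0.163, 0.0001], 0.84)]
top brush_eye [([0.6158, -0.16, 0.2341], 0.57)]
top brush [([0.6127, -0.1655, 0.0141], 0.58), ([0.6177, -0.1617, 0.1554], 0.36)]
top pot [([0.6145, -0.1613, -0.002], 0.49)]
```

Run:
```python
import cv2
a=cv2.imread('pics/s13.png')[180:300,180:320];a=cv2.resize(a,None,fx=4,fy=4,interpolation=2)
cv2.imwrite('pics/c13.png',a)
```

```text
(no output)
```

View pics/c13.png

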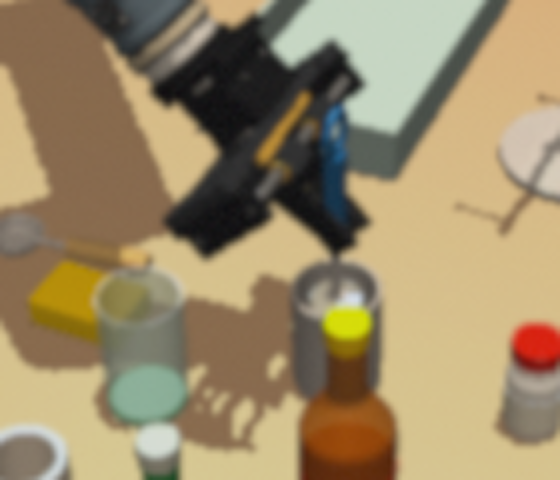

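```bash
python3 -m creep '{"dp":[[0,0.15,0.15],[0,0,0],[0,0,0],[0,0,0],[0,0,0],[0,-1.0,-1.0],[0,-1.0,-1.0],[0,-1.0,-1.0],[0,-1.0,-1.0],[0,-0.5,-0.5],[0,0,0],[0,0,0],[0,0,0]],"turn":[[0,0,0],[0,0,0],[0,0,0],[0,0,0],[0,0,0],[0,0,0],[0,0,0],[0,0,0],[0,0,0],[0,0,0],[0,0,0],[0,0,0],[0,0,0]]}' 
python3 look.py 14 scene brush_eye,brush,pot
python3 -m creep '{"dp":[[0,1.0,1.0],[0,1.0,1.0],[0,1.0,1.0],[0,1.0,1.0],[0,0.5,0.5],[0,0,0],[0,0,0],[0,0,0],[0,0,0],[0,0,0]],"turn":[[0,0,0],[0,0,0],[0,0,0],[0,0,0],[0,0,0],[0,0,0],[0,0,0],[0,0,0],[0,0,0],[0,0,0]]}' 
python3 look.py 15 scene,top brush_eye,brush,glass,pot,peg_tip,peg_mid,peg_root
```

```text
time: 22.65
position: [0.6302, -0.1593, 0.2024]
tool_rot: [0.676, -0.63, 0.26, -0.28]
ft_force: [0.7, 1.0, -1.7]
grip_width: 0.0156
t 22.65 p [ 0.6302 -0.1593  0.2024] R cols [[0.07, -0.998, -0.001], [-0.706, -0.049, -0.706], [0.705, 0.05, -0.708]] F [ 0.7  1.  -1.7] w 0.0156 q [-0.65  0.49  1.97  1.49  0.49 -0.46]
scene brush_eye [([0.6164, -0.1578, 0.2942], 0.69)]
scene brush [([0.6147, -0.1596, 0.0708], 0.87)]
scene pot [([0.6131, -0.1598, 0.0017], 0.86), ([0.6844, 0.0862, 0.2744], 0.21)]
time: 23.85
position: [0.6307, -0.1596, 0.1399]
tool_rot: [0.676, -0.63, 0.261, -0.28]
ft_force: [-0.4, 0.9, -1.0]
grip_width: 0.0155
t 23.85 p [ 0.6307 -0.1596  0.1399] R cols [[0.07, -0.998, 0.001], [-0.705, -0.05, -0.708], [0.706, 0.049, -0.707]] F [-0.4  0.9 -1. ] w 0.0155 q [-0.65  0.62  2.    1.81  0.5  -0.83]
scene brush_eye [([0.6157, -0.1592, 0.234], 0.56)]
scene brush []
scene glass [([0.4928, -0.2485, -0.0006], 0.78)]
scene pot [([0.6157, -0.1593, 0.003], 0.7)]
scene peg_tip [([0.7049, -0.3212, 0.0017], 0.54), ([0.6823, 0.0869, 0.2738], 0.37)]
scene peg_mid [([0.6631, 0.087, 0.2727], 0.82), ([0.6154, -0.1576, 0.2326], 0.29)]
scene peg_root [([0.6856, 0.0838, 0.2727], 0.94), ([0.7626, -0.1416, -0.0013], 0.49)]
top brush_eye [([0.4948, -0.3969, 0.0044], 0.65), ([0.6163, -0.1599, 0.2356], 0.57)]
top brush [([0.6115, -0.1636, 0.013], 0.45)]
top glass [([0.5029, -0.2502, -0.0013], 0.5)]
top pot [([0.6144, -0.1635, -0.0004], 0.55), ([0.6191, -0.1619, 0.1525], 0.47)]
top peg_tip [([0.6378, 0.0802, 0.286], 0.82)]
top peg_mid [([0.6624, 0.0866, 0.2784], 0.8)]
top peg_root [([0.687, 0.0784, 0.2688], 0.93), ([0.6888, 0.1838, 0.0008], 0.55)]
```

```bash
python3 -m creep '{"dp":[[0,-1.1,-1.1],[0,-1.6,-1.6],[0,-1.6,-1.6],[0,-1.6,-1.6],[0,-1.6,-1.6],[0,-1.6,-1.6],[0,0,0],[0,0,0],[0,0,0],[0,0,0]],"turn":[[0,0,0],[0,0,0],[0,0,0],[0,0,0],[0,0,0],[0,0,0],[0,0,0],[0,0,0],[0,0,0],[0,0,0]]}' 
python3 -c "
from h import *
plan([.605,.084,.269],Rt([1,0,-1],[0,-1,0]))"
```

```text
time: 25.65
position: [0.6299, -0.1591, 0.2664]
tool_rot: [0.676, -0.63, 0.259, -0.28]
ft_force: [-0.3, 0.1, -1.2]
grip_width: 0.016
turn total [0.1 2.9 2.8] -> 1 rows of [0.13, 2.94, 2.78]
world d cm [-2.49 24.31  0.26]
now dp total [-24.42, 0.4, -0.7] -> 7 rows of [-3.49, 0.06, -0.1]
after turn dp total [-24.31, 1.58, -1.95] -> 7 rows of [-3.47, 0.23, -0.28]
```

```bash
python3 -m creep '{"dp":[[0,0,0],[-2.43,0.16,-0.2],[-2.43,0.16,-0.2],[-2.43,0.16,-0.2],[-2.43,0.16,-0.2],[-2.43,0.16,-0.2],[-2.43,0.16,-0.2],[-2.43,0.16,-0.2],[-2.43,0.16,-0.2],[-2.43,0.16,-0.2],[-2.43,0.16,-0.2],[0,0,0],[0,0,0],[0,0,0],[0,0,0],[0,0,0]],"turn":[[0,2.9,2.8],[0,0,0],[0,0,0],[0,0,0],[0,0,0],[0,0,0],[0,0,0],[0,0,0],[0,0,0],[0,0,0],[0,0,0],[0,0,0],[0,0,0],[0,0,0],[0,0,0],[0,0,0]]}' 
python3 look.py 16 scene,top,wrist brush_eye,brush,glass,pot,peg_tip,peg_mid,peg_root
```

```text
time: 27.25
position: [0.6057, 0.075, 0.2699]
tool_rot: [-0.653, 0.654, -0.271, 0.269]
ft_force: [0.3, -1.5, -1.3]
grip_width: 0.0156
t 27.25 p [0.6057 0.075  0.2699] R cols [[-0.002, -1.0, 0.002], [-0.709, 0.0, -0.705], [0.705, -0.002, -0.709]] F [ 0.3 -1.5 -1.3] w 0.0156 q [-0.09  0.3   2.02  0.98  0.07  0.53]
scene brush_eye [([0.5908, 0.0737, 0.3639], 0.59)]
scene brush [([0.683, 0.0861, 0.2723], 0.56)]
scene glass [([0.4959, -0.2479, 0.0015], 0.93), ([0.4973, -0.3954, -0.0006], 0.7)]
scene pot [([0.6156, -0.1629, 0.0019], 0.83)]
scene peg_tip [([0.6412, 0.0868, 0.2856], 0.8), ([0.7022, -0.322, 0.0003], 0.17)]
scene peg_mid [([0.6644, 0.0869, 0.2735], 0.61)]
scene peg_root [([0.6839, 0.0872, 0.2742], 0.94)]
top brush_eye [([0.591, 0.0787, 0.3612], 0.48)]
top brush [([0.5889, 0.0723, 0.1431], 0.47)]
top glass [([0.5004, -0.2496, -0.0029], 0.68)]
top pot [([0.6146, -0.1601, 0.0022], 0.74)]
top peg_tip [([0.64, 0.082, 0.2849], 0.85), ([0.6736, 0.4072, -0.0012], 0.35)]
top peg_mid [([0.6651, 0.0875, 0.2775], 0.77)]
top peg_root [([0.6919, 0.081, 0.2694], 0.7)]
wrist brush_eye [([0.5903, 0.0788, 0.3627], 0.91)]
wrist brush [([0.5892, 0.0764, 0.1401], 0.86)]
wrist glass []
wrist pot [([0.6171, -0.1529, -0.0018], 0.93), ([0.6848, 0.0851, 0.2721], 0.32)]
wrist peg_tip [([0.6429, 0.0847, 0.2845], 0.56), ([0.6595, 0.0847, 0.2785], 0.42)]
wrist peg_mid [([0.6586, 0.085, 0.2771], 0.73), ([0.7703, -0.1368, 0.0003], 0.48)]
wrist peg_root [([0.6865, 0.0834, 0.2712], 0.69)]
```

View pics/w16.png

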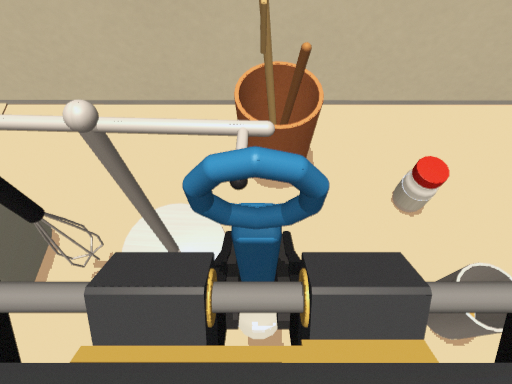

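View pics/s16.png

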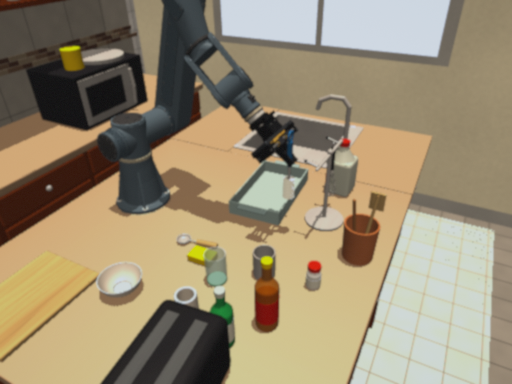

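```bash
python3 -c "
from h import *
st();plan([.606,.085,.190],Rt([1,0,-1],[0,-1,0]))"
```

```text
t 28.45 p [0.6055 0.0759 0.27  ] R cols [[-0.0, -1.0, 0.002], [-0.709, -0.001, -0.705], [0.705, -0.001, -0.709]] F [-0.3 -0.5 -0.4] w 0.0156 q [-0.09  0.3   2.02  0.98  0.07  0.53]
world d cm [ 0.05  0.91 -8.  ]
now dp total [-0.92, 5.61, 5.71] -> 3 rows of [-0.31, 1.87, 1.9]
after turn dp total [-0.91, 5.62, 5.69] -> 3 rows of [-0.3, 1.87, 1.9]
```

```bash
python3 -m creep '{"dp":[[0,0,0],[0,0,0],[0,0,0],[0,0,0],[0,0,0],[0,0,0]],"turn":[[0,-2.1,-2.1],[0,-2.1,-2.1],[0,-2.1,-2.1],[0,-2.2,-2.2],[0,0,0],[0,0,0]]}' 
python3 -c "
from h import *
st();plan([.6054,.088,.190],Rt([np.cos(.209),np.sin(.209),-1],[np.sin(.209),-np.cos(.209),0]))"
```

```text
time: 29.05
position: [0.6051, 0.0753, 0.2695]
tool_rot: [0.715, -0.587, 0.242, -0.294]
ft_force: [0.1, -0.4, -0.7]
grip_width: 0.0155
t 29.05 p [0.6051 0.0753 0.2695] R cols [[0.194, -0.981, 0.001], [-0.697, -0.139, -0.703], [0.69, 0.136, -0.711]] F [ 0.1 -0.4 -0.7] w 0.0155 q [-0.2   0.29  2.03  1.29  0.28  0.  ]
turn total [ 0.3 -0.6 -0.5] -> 1 rows of [0.29, -0.59, -0.51]
world d cm [ 0.03  1.27 -7.95]
now dp total [-1.24, 5.39, 5.84] -> 3 rows of [-0.41, 1.8, 1.95]
after turn dp total [-1.23, 5.41, 5.83] -> 3 rows of [-0.41, 1.8, 1.94]
```

```bash
python3 -m creep '{"dp":[[-0.25,1.08,1.17],[-0.25,1.08,1.17],[-0.25,1.08,1.17],[-0.25,1.08,1.17],[-0.25,1.08,1.17],[0,0,0],[0,0,0],[0,0,0]],"turn":[[0,-0.5,-0.5],[0,0,0],[0,0,0],[0,0,0],[0,0,0],[0,0,0],[0,0,0],[0,0,0]]}' 
python3 look.py 17 scene,top,wrist brush_eye,brush,brush_grip,peg_tip,peg_mid,peg_root
python3 -c "
from h import *
st()"
```

```text
time: 29.85
position: [0.6056, 0.0887, 0.1908]
tool_rot: [0.719, -0.581, 0.24, -0.296]
ft_force: [-0.7, 0.3, -0.1]
grip_width: 0.0153
t 29.85 p [0.6056 0.0887 0.1908] R cols [[0.208, -0.978, 0.001], [-0.694, -0.149, -0.704], [0.689, 0.146, -0.71]] F [-0.7  0.3 -0.1] w 0.0153 q [-0.17  0.47  2.1   2.14  0.31 -0.87]
scene brush_eye [([0.5899, 0.0871, 0.2837], 0.86), ([0.6773, 0.4073, 0.0], 0.48)]
scene brush [([0.5883, 0.0868, 0.0586], 0.75), ([0.6366, 0.0881, 0.2842], 0.6)]
scene brush_grip [([0.5948, 0.0879, 0.2065], 0.63)]
scene peg_tip [([0.6383, 0.0866, 0.2837], 0.59)]
scene peg_mid [([0.6644, 0.0903, 0.2769], 0.84), ([0.4101, -0.1909, 0.0004], 0.5)]
scene peg_root [([0.587, 0.0905, 0.0602], 0.7), ([0.6828, 0.0855, 0.2743], 0.57)]
top brush_eye [([0.5903, 0.0873, 0.2843], 0.46)]
top brush [([0.5898, 0.0803, 0.063], 0.57)]
top brush_grip [([0.5914, 0.0857, 0.2015], 0.49), ([0.4096, -0.191, 0.0047], 0.26)]
top peg_tip [([0.6391, 0.0806, 0.2838], 0.55)]
top peg_mid [([0.664, 0.0867, 0.2772], 0.75), ([0.5032, -0.2501, -0.0044], 0.38)]
top peg_root [([0.6883, 0.081, 0.2699], 0.62)]
wrist brush_eye [([0.5919, 0.0915, 0.2825], 0.64)]
wrist brush [([0.5895, 0.0859, 0.0571], 0.56), ([0.6889, 0.1831, -0.0013], 0.55)]
wrist brush_grip [([0.5901, 0.0873, 0.0588], 0.69), ([0.5929, 0.0863, 0.2058], 0.59)]
wrist peg_tip [([0.6394, 0.0902, 0.2857], 0.9)]
wrist peg_mid [([0.662, 0.0856, 0.2748], 0.56)]
wrist peg_root [([0.6865, 0.0819, 0.2718], 0.69)]
t 30.9 p [0.6052 0.0885 0.1899] R cols [[0.208, -0.978, 0.001], [-0.695, -0.148, -0.704], [0.688, 0.146, -0.711]] F [ 1.2 -0.  -0.4] w 0.0154 q [-0.17  0.47  2.1   2.14  0.32 -0.87]
```

View pics/w17.png

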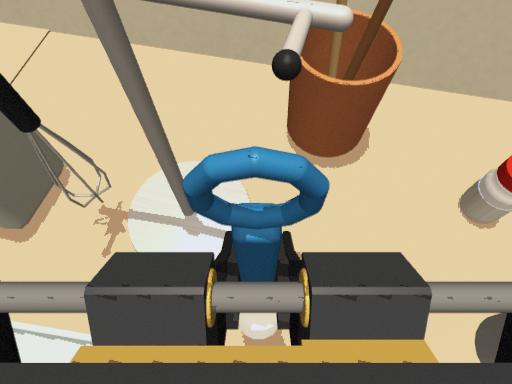

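Run:
```python
import cv2
a=cv2.imread('pics/s17.png')[110:250,230:370];cv2.imwrite('pics/c17.png',cv2.resize(a,None,fx=4,fy=4,interpolation=2))
```

```text
(no output)
```

View pics/c17.png

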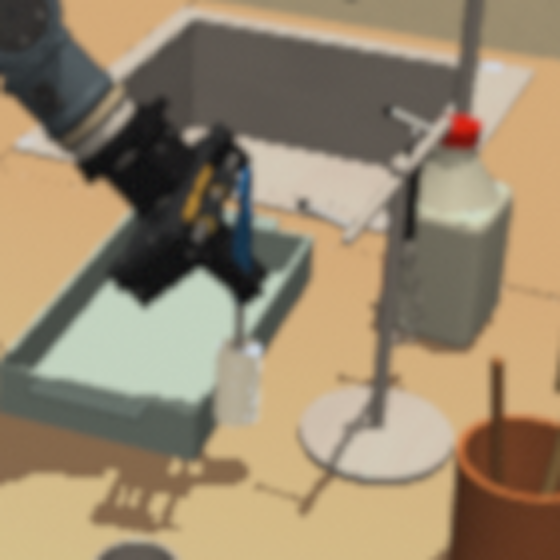

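Run:
```python
from h import *
C=cal('wrist')
def bp(u,v,z):
    d=C[1].T@np.linalg.inv(C[0])@np.array([u,v,1]);c=-C[1].T@C[2];return c+d*(z-c[2])/d[2]
print(bp(287,65,.282),bp(256,187,.283),bp(305,17,.270))
print(proj([.6905,.0845,.270],C))
```

```text
[0.63961929 0.08690617 0.282     ] [0.59212469 0.08725793 0.283     ] [0.68195319 0.08555355 0.27      ]
[310.31946588   4.59180684]
```

```bash
python3 -m creep '{"dp":[[0.21,-0.695,0.69],[0.21,-0.695,0.69],[0.21,-0.695,0.69],[0.21,-0.695,0.69],[0.21,-0.59,0.79],[0.21,-0.59,0.79],[0,0,0],[0,0,0],[0,0,0]],"turn":[[0,0,0],[0,0,0],[0,0,0],[0,0,0],[0,0,0],[0,0,0],[0,0,0],[0,0,0],[0,0,0]]}' 
python3 look.py 18 scene,top,wrist brush_eye,brush,brush_grip,peg_tip,peg_mid,peg_root
python3 -c "
from h import *
st()"
```

```text
time: 31.8
position: [0.6645, 0.0885, 0.1867]
tool_rot: [0.719, -0.582, 0.239, -0.295]
ft_force: [0.7, 0.8, -1.7]
grip_width: 0.0157
t 31.8 p [0.6645 0.0885 0.1867] R cols [[0.208, -0.978, 0.0], [-0.696, -0.148, -0.703], [0.688, 0.146, -0.711]] F [ 0.7  0.8 -1.7] w 0.0157 q [-0.15  0.52  1.96  1.91  0.26 -0.61]
scene brush_eye [([0.6515, 0.0881, 0.2773], 0.67)]
scene brush []
scene brush_grip [([0.6499, 0.0849, 0.2004], 0.6), ([0.648, 0.0872, 0.0539], 0.47)]
scene peg_tip [([0.639, 0.0848, 0.2825], 0.81)]
scene peg_mid [([0.665, 0.0849, 0.2752], 0.64), ([0.3489, -0.1368, 0.0023], 0.58)]
scene peg_root [([0.6841, 0.0837, 0.2765], 0.87), ([0.6479, 0.0903, 0.0524], 0.51)]
top brush_eye [([0.6477, 0.0853, 0.2793], 0.6), ([0.6488, 0.0786, 0.0636], 0.54)]
top brush [([0.6472, 0.0802, 0.0576], 0.45), ([0.6869, 0.0835, 0.2702], 0.19)]
top brush_grip [([0.6505, 0.0855, 0.1997], 0.47)]
top peg_tip [([0.6397, 0.0824, 0.2857], 0.87)]
top peg_mid [([0.6641, 0.0872, 0.2793], 0.83)]
top peg_root [([0.6891, 0.1844, -0.0007], 0.32)]
wrist brush_eye [([0.6483, 0.0879, 0.2809], 0.97)]
wrist brush [([0.6502, 0.087, 0.057], 0.56)]
wrist brush_grip [([0.6505, 0.0871, 0.2], 0.87), ([0.6438, 0.0858, 0.2864], 0.57)]
wrist peg_tip [([0.6444, 0.0878, 0.2839], 0.86)]
wrist peg_mid []
wrist peg_root [([0.6844, 0.0864, 0.2725], 0.59)]
t 32.85 p [0.6652 0.0884 0.1869] R cols [[0.208, -0.978, 0.001], [-0.695, -0.148, -0.704], [0.688, 0.146, -0.711]] F [ 0.2  0.9 -1.1] w 0.016 q [-0.15  0.52  1.96  1.91  0.26 -0.61]
```

View pics/w18.png

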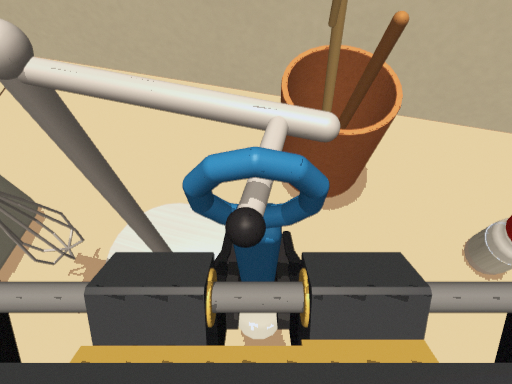

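Run:
```python
import cv2
a=cv2.imread('pics/s18.png')[110:250,230:370];cv2.imwrite('pics/c18.png',cv2.resize(a,None,fx=4,fy=4,interpolation=2))
```

```text
(no output)
```

View pics/c18.png

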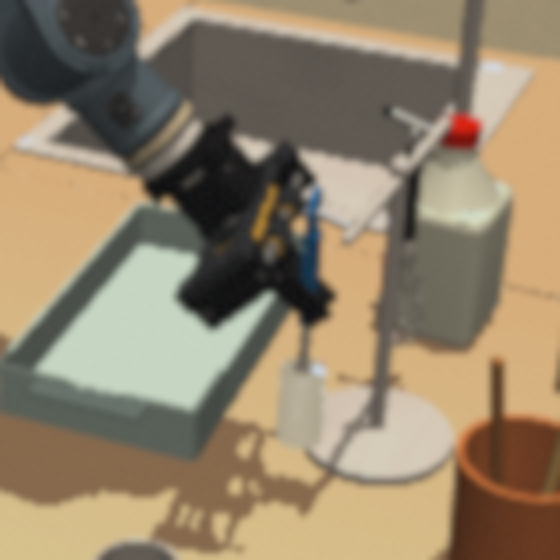

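```bash
python3 -m creep '{"dp":[[0.14,-0.32,0.6],[0.14,-0.32,0.6],[0,0.1,0.1],[0,0.14,0.14],[0,0.14,0.14],[0,0.14,0.14],[0,0,0],[0,0,0],[0,0,0]],"turn":[[0,0,0],[0,0,0],[0,0,0],[0,0,0],[0,0,0],[0,0,0],[0,0,0],[0,0,0],[0,0,0]]}' 
python3 look.py 19 scene,top,wrist brush_eye,brush,peg_mid
python3 -c "
from h import *
st()"
```

```text
time: 33.75
position: [0.6784, 0.0883, 0.1756]
tool_rot: [0.719, -0.582, 0.24, -0.295]
ft_force: [-0.1, 0.4, -1.5]
grip_width: 0.0156
t 33.75 p [0.6784 0.0883 0.1756] R cols [[0.208, -0.978, 0.001], [-0.695, -0.148, -0.704], [0.688, 0.146, -0.711]] F [-0.1  0.4 -1.5] w 0.0156 q [-0.15  0.56  1.93  1.94  0.26 -0.64]
scene brush_eye [([0.6638, 0.0858, 0.2673], 0.83)]
scene brush [([0.6628, 0.0833, 0.0437], 0.86), ([0.3434, -0.138, 0.001], 0.67)]
scene peg_mid [([0.6622, 0.0885, 0.2785], 0.78)]
top brush_eye [([0.6645, 0.0871, 0.2698], 0.62)]
top brush [([0.6605, 0.0814, 0.0514], 0.52)]
top peg_mid [([0.6634, 0.0854, 0.2785], 0.96), ([0.4065, -0.1892, 0.0055], 0.38)]
wrist brush_eye [([0.6608, 0.0887, 0.268], 0.83)]
wrist brush [([0.6637, 0.0867, 0.0445], 0.96)]
wrist peg_mid [([0.6613, 0.0843, 0.2769], 0.73)]
t 34.35 p [0.6785 0.0883 0.1756] R cols [[0.208, -0.978, 0.001], [-0.695, -0.148, -0.704], [0.688, 0.146, -0.711]] F [-0.6 -0.2 -0.9] w 0.0157 q [-0.15  0.56  1.93  1.94  0.26 -0.64]
```

View pics/w19.png

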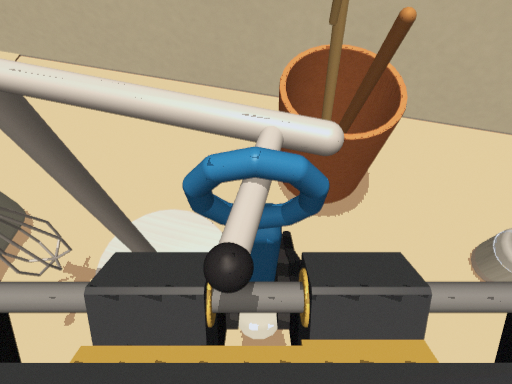

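```bash
python3 -m creep '{"dp":[[0,0.14,0.14],[0,0,0],[0,0,0]],"turn":[[0,0,0],[0,0,0],[0,0,0]]}' 
python3 -m creep '{"dp":[[0,0,0],[0,0,0],[0,0,0],[0,0,0],[0,0,0],[0,0,0]],"turn":[[0,0,0],[0,0,0],[0,0,0],[0,0,0],[0,0,0],[0,0,0]]}' 0.1
python3 look.py 20 scene,wrist brush_eye,brush,peg_mid
```

```text
time: 34.65
position: [0.6794, 0.0884, 0.1745]
tool_rot: [0.719, -0.582, 0.24, -0.296]
ft_force: [1.8, 0.3, 2.0]
grip_width: 0.0156
time: 35.25
position: [0.6783, 0.0883, 0.1734]
tool_rot: [0.719, -0.582, 0.239, -0.295]
ft_force: [0.9, 0.0, 0.1]
grip_width: 0.039
t 35.25 p [0.6783 0.0883 0.1734] R cols [[0.208, -0.978, 0.001], [-0.695, -0.148, -0.703], [0.688, 0.146, -0.711]] F [0.9 0.  0.1] w 0.039 q [-0.15  0.56  1.94  1.96  0.27 -0.66]
scene brush_eye [([0.6638, 0.0854, 0.2689], 0.59), ([0.6673, 0.0879, 0.0452], 0.44)]
scene brush [([0.6636, 0.0876, 0.0428], 0.64)]
scene peg_mid [([0.6612, 0.0881, 0.2724], 0.79), ([0.4108, -0.188, 0.0041], 0.42)]
wrist brush_eye [([0.6666, 0.0883, 0.2656], 0.98)]
wrist brush [([0.664, 0.0846, 0.0443], 0.59)]
wrist peg_mid [([0.663, 0.0863, 0.2763], 0.89)]
```

View pics/w20.png

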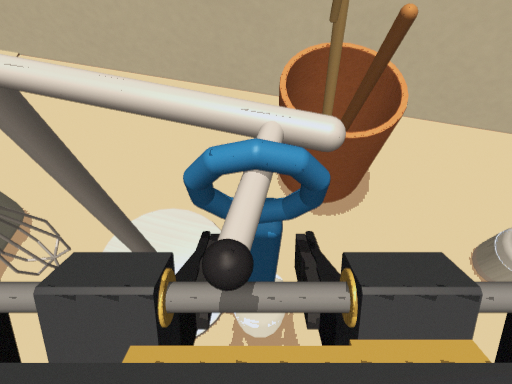

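```bash
python3 -m creep '{"dp":[[0,0,-0.5],[0,0,-1],[0,0,-2],[0,0,-2],[0,0,-2],[0,0,-2],[0,0,-2],[0,0,-2],[0,0,0],[0,0,0]],"turn":[[0,0,0],[0,0,0],[0,0,0],[0,0,0],[0,0,0],[0,0,0],[0,0,0],[0,0,0],[0,0,0],[0,0,0]]}' -1
python3 look.py 21 scene,top,wrist brush_eye,brush,glass,pot,mug,tub
python3 -c "
from h import *
plan(None,Rt([0,0,-1],[.3,-1,0]))"
```

```text
time: 36.65
position: [0.5857, 0.0685, 0.27]
tool_rot: [0.719, -0.582, 0.24, -0.296]
ft_force: [-0.3, -0.5, -0.5]
grip_width: 0.0865
t 36.65 p [0.5857 0.0685 0.27  ] R cols [[0.208, -0.978, 0.001], [-0.694, -0.148, -0.704], [0.689, 0.145, -0.71]] F [-0.3 -0.5 -0.5] w 0.0865 q [-0.24  0.27  2.07  1.35  0.32 -0.09]
scene brush_eye [([0.6656, 0.0866, 0.2671], 0.95)]
scene brush [([0.6662, 0.0856, 0.0403], 0.89), ([0.4456, 0.2469, 0.0006], 0.63)]
scene glass [([0.4933, -0.2489, -0.0022], 0.87)]
scene pot [([0.615, -0.1609, 0.0002], 0.8)]
scene mug [([0.4465, 0.2461, -0.0038], 0.6)]
scene tub [([0.4426, 0.2448, 0.0009], 0.67), ([0.6636, 0.0888, 0.1906], 0.6)]
top brush_eye [([0.6661, 0.0869, 0.2668], 0.49)]
top brush [([0.6617, 0.0816, 0.0483], 0.54)]
top glass [([0.4999, -0.249, -0.0029], 0.63), ([0.7065, -0.3224, -0.0002], 0.46)]
top pot [([0.6173, -0.1622, -0.002], 0.62)]
top mug [([0.6391, 0.0816, 0.2828], 0.65)]
top tub [([0.4406, 0.2399, 0.0017], 0.97), ([0.6375, 0.084, 0.2844], 0.75)]
wrist brush_eye [([0.6663, 0.0871, 0.2654], 0.94)]
wrist brush [([0.6672, 0.0864, 0.0425], 0.65)]
wrist glass [([0.6858, 0.0861, 0.2742], 0.16)]
wrist pot []
wrist mug [([0.6806, 0.4029, 0.0014], 0.33)]
wrist tub [([0.6631, 0.0836, 0.0488], 0.49)]
turn total [-44.7  -1.9  -4.4] -> 7 rows of [-6.38, -0.27, -0.63]
```

View pics/w21.png

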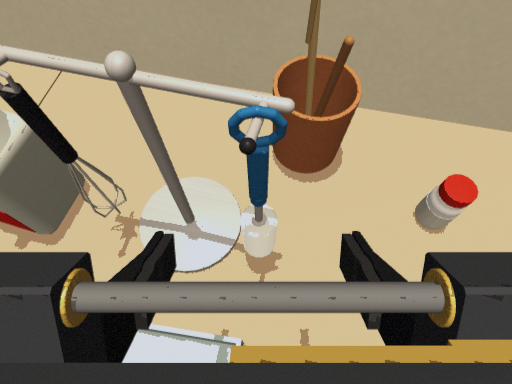

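View pics/s21.png

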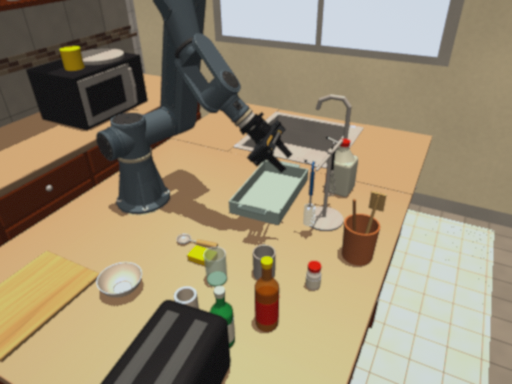

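```bash
python3 -m creep '{"dp":[[-0.42,0.7,-2.1],[-0.42,0.7,-2.1],[-0.42,0.7,-2.1],[0,0,0],[0,0,0],[0,0,0],[0,0,0],[0,0,0],[0,0,0],[0,0,0],[0,0,0],[0,0,0],[0,0,0]],"turn":[[0,0,0],[0,0,0],[0,0,0],[-6.38,0,0],[-6.38,0,0],[-6.38,0,0],[-6.38,0,0],[-6.38,0,0],[-6.38,0,0],[-6.38,0,0],[0,0,0],[0,0,0],[0,0,0]]}' -1 30
python3 -c "
from h import *
st();plan([.615,-.161,.2],Rt([0,0,-1],[0,-1,0]))"
```

```text
time: 39.0
position: [0.5247, 0.0783, 0.2988]
tool_rot: [0.782, -0.618, 0.039, -0.067]
ft_force: [-0.7, -0.3, -0.2]
grip_width: 0.0866
t 39.0 p [0.5247 0.0783 0.2988] R cols [[0.232, -0.972, -0.022], [-0.962, -0.227, -0.152], [0.143, 0.056, -0.988]] F [-0.7 -0.3 -0.2] w 0.0866 q [-0.1   0.25  1.68  0.08  1.08  1.2 ]
turn total [-8.5  2.3 13.3] -> 2 rows of [-4.27, 1.14, 6.66]
world d cm [  9.03 -23.93  -9.88]
now dp total [25.59, -1.76, 9.7] -> 7 rows of [3.66, -0.25, 1.39]
after turn dp total [23.93, -9.03, 9.88] -> 7 rows of [3.42, -1.29, 1.41]
```

```bash
python3 -m creep '{"dp":[[0,0,0],[0,0,0],[0,0,0],[3.4,0,0],[3.4,0,0],[3.4,-0.9,1.0],[3.4,-2,2],[3.4,-2,2],[3.4,-2,2],[3.4,-2.1,2.0],[0,0,0],[0,0,0],[0,0,0],[0,0,0]],"turn":[[-4.2,1.1,6.6],[-4.2,1.1,6.6],[0,0,0],[0,0,0],[0,0,0],[0,0,0],[0,0,0],[0,0,0],[0,0,0],[0,0,0],[0,0,0],[0,0,0],[0,0,0],[0,0,0]]}' -1 30
python3 look.py 22 scene,top,wrist glass,pot,tub
python3 -c "
from h import *
st();plan([.615,-.161,.2],Rt([0,0,-1],[0,-1,0]))"
```

```text
time: 40.4
position: [0.6168, -0.1583, 0.211]
tool_rot: [0.709, -0.706, 0.002, -0.002]
ft_force: [0.5, -0.2, -0.1]
grip_width: 0.087
t 40.4 p [ 0.6168 -0.1583  0.211 ] R cols [[0.004, -1.0, -0.001], [-1.0, -0.004, -0.005], [0.005, 0.001, -1.0]] F [ 0.5 -0.2 -0.1] w 0.087 q [-0.43  0.55  1.42  0.    1.17  1.14]
scene glass [([0.4956, -0.2501, 0.0015], 0.98)]
scene pot [([0.6135, -0.1605, -0.0005], 0.62), ([0.6887, 0.1828, -0.0003], 0.37)]
scene tub [([0.4481, 0.2451, -0.0031], 0.71)]
top glass [([0.5023, -0.2489, -0.0046], 0.73), ([0.4953, -0.3977, 0.0037], 0.64)]
top pot []
top tub [([0.4432, 0.2418, 0.0021], 0.68), ([0.7073, -0.323, 0.0018], 0.4)]
wrist glass [([0.4936, -0.2473, 0.0006], 0.89), ([0.7047, -0.3228, -0.0026], 0.71)]
wrist pot [([0.617, -0.1554, -0.0005], 0.9)]
wrist tub []
t 41.0 p [ 0.6173 -0.1595  0.2097] R cols [[0.002, -1.0, -0.001], [-1.0, -0.002, -0.004], [0.004, 0.001, -1.0]] F [-0.3  0.7  0.4] w 0.0872 q [-0.43  0.56  1.42  0.    1.17  1.14]
world d cm [-0.23 -0.15 -0.97]
now dp total [0.15, 0.23, 0.97] -> 1 rows of [0.15, 0.23, 0.97]
after turn dp total [0.15, 0.23, 0.97] -> 1 rows of [0.15, 0.23, 0.97]
```

View pics/w22.png

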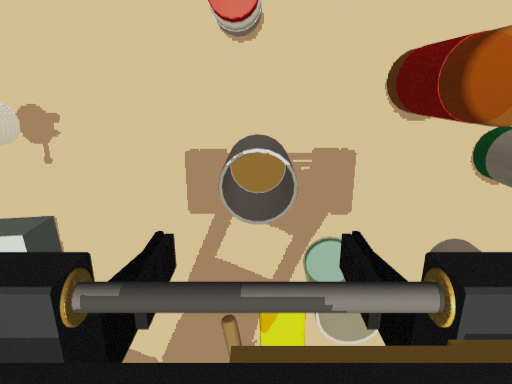

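View pics/t22.png

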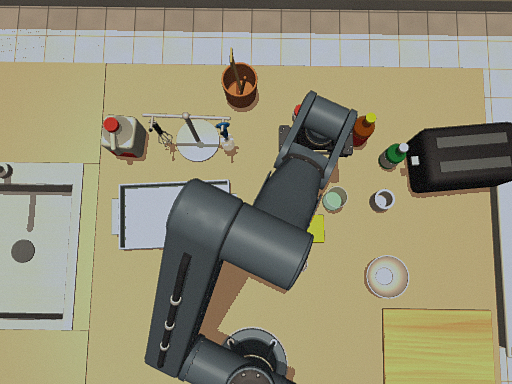

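```bash
cat >> h.py <<'E'
def bp(u,v,z,C):
    d=C[1].T@np.linalg.inv(C[0])@np.array([u,v,1]);c=-C[1].T@C[2];return c+d*(z-c[2])/d[2]
E
python3 -c "
from h import *
C=cal('wrist');print(bp(258,185,.09,C),bp(220,185,.09,C),bp(297,185,.09,C))"
```

```text
[ 0.61759348 -0.15902997  0.09      ] [ 0.61754608 -0.12638435  0.09      ] [ 0.61764212 -0.19253216  0.09      ]
```

```bash
python3 -m creep '{"dp":[[0,0,2.5],[0,0,2.5],[0,0,2.5],[0,0,2.5],[0,0,2.5],[0,0,2.4],[0,0,1.5],[0,0,0],[0,0,0],[0,0,0]],"turn":[[0,0,0],[0,0,0],[0,0,0],[0,0,0],[0,0,0],[0,0,0],[0,0,0],[0,0,0],[0,0,0],[0,0,0]]}' -1 30
python3 -m creep '{"dp":[[0,0,0],[0,0,0],[0,0,0],[0,0,0],[0,0,0],[0,0,0],[0,0,0]],"turn":[[0,0,0],[0,0,0],[0,0,0],[0,0,0],[0,0,0],[0,0,0],[0,0,0]]}' 1 30
```

```text
time: 42.0
position: [0.619, -0.1599, 0.0472]
tool_rot: [0.708, -0.706, 0.002, -0.002]
ft_force: [-1.0, -0.2, 0.4]
grip_width: 0.0872
time: 42.7
position: [0.6181, -0.1594, 0.0463]
tool_rot: [0.708, -0.706, 0.001, -0.002]
ft_force: [-0.7, 1.1, 5.3]
grip_width: 0.0675
```

```bash
python3 -m creep '{"dp":[[0,0,-0.5],[0,0,-1.5],[0,0,-2],[0,0,-2.5],[0,0,-2.5],[0,0,-2.5],[0,0,-1],[0,0,0],[0,0,0]],"turn":[[0,0,0],[0,0,0],[0,0,0],[0,0,0],[0,0,0],[0,0,0],[0,0,0],[0,0,0],[0,0,0]]}' 1 30
python3 look.py 23 scene,top pot,glass,tub
python3 -c "
from h import *
st();plan([.443,.172,.17],Rt([0,0,-1],[0,-1,0]),cap=2.5)"
```

```text
time: 43.6
position: [0.6166, -0.1591, 0.17]
tool_rot: [0.708, -0.706, 0.0, -0.001]
ft_force: [-0.9, -0.3, -3.5]
grip_width: 0.0671
t 43.6 p [ 0.6166 -0.1591  0.17  ] R cols [[0.002, -1.0, -0.001], [-1.0, -0.002, -0.002], [0.002, 0.001, -1.0]] F [-0.9 -0.3 -3.5] w 0.0671 q [-0.43  0.6   1.45  0.    1.09  1.14]
scene pot [([0.6135, -0.1634, 0.1236], 0.94)]
scene glass [([0.4963, -0.2472, 0.002], 0.67), ([0.6306, -0.4212, -0.0], 0.67)]
scene tub [([0.4446, 0.2466, -0.0019], 0.82), ([0.4957, -0.3927, -0.001], 0.18)]
top pot []
top glass [([0.5012, -0.249, -0.0034], 0.57), ([0.6661, 0.0885, 0.2695], 0.56)]
top tub [([0.4411, 0.24, 0.0011], 0.92)]
t 44.0 p [ 0.6172 -0.1594  0.1701] R cols [[0.002, -1.0, -0.001], [-1.0, -0.002, -0.003], [0.003, 0.001, -1.0]] F [-0.6  0.  -2.6] w 0.0672 q [-0.43  0.6   1.45  0.    1.09  1.14]
world d cm [-1.742e+01  3.314e+01 -1.000e-02]
now dp total [-33.18, 17.34, 0.0] -> 15 rows of [-2.21, 1.16, 0.0]
after turn dp total [-33.14, 17.42, 0.01] -> 15 rows of [-2.21, 1.16, 0.0]
```

View pics/s23.png

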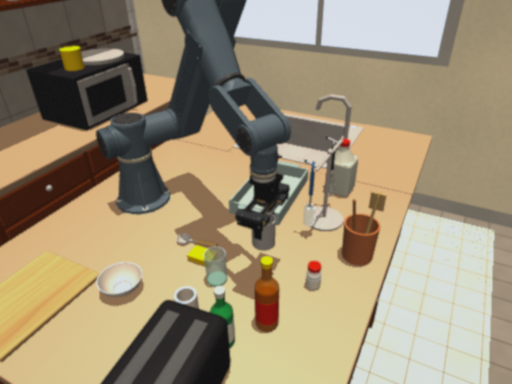

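```bash
python3 -m creep '{"dp":[[-1,1,0],[-1.6,2,0],[-1.6,2,0],[-1.6,2,0],[-1.6,2,0],[-1.6,2,0],[-2.4,0.7,0],[-2.5,0.7,0],[-2.5,0.7,0],[-2.5,0.7,0],[-2.5,0.7,0],[-2.5,0.7,0],[-2.5,0.7,0],[-2.4,0.7,0],[-2.4,0.7,0],[-2,0.1,0],[0,0,0],[0,0,0],[0,0,0]],"turn":[[0,0,0],[0,0,0],[0,0,0],[0,0,0],[0,0,0],[0,0,0],[0,0,0],[0,0,0],[0,0,0],[0,0,0],[0,0,0],[0,0,0],[0,0,0],[0,0,0],[0,0,0],[0,0,0],[0,0,0],[0,0,0],[0,0,0]]}' 1 30
python3 look.py 24 scene,wrist pot,glass,tub
python3 -c "
from h import *
st();plan([.443,.172,.17],Rt([0,0,-1],[0,-1,0]),cap=2.5)"
```

```text
time: 45.9
position: [0.4429, 0.1715, 0.1704]
tool_rot: [0.708, -0.706, 0.001, -0.002]
ft_force: [0.1, -0.7, -2.7]
grip_width: 0.0675
t 45.9 p [0.4429 0.1715 0.1704] R cols [[0.002, -1.0, -0.0], [-1.0, -0.002, -0.004], [0.004, 0.0, -1.0]] F [ 0.1 -0.7 -2.7] w 0.0675 q [ 0.13  0.41  1.86 -0.    0.87  1.7 ]
scene pot []
scene glass [([0.4939, -0.2476, -0.0014], 0.69), ([0.7052, -0.3205, 0.0027], 0.39)]
scene tub [([0.4458, 0.243, -0.0018], 0.71), ([0.6775, 0.406, -0.0006], 0.44)]
wrist pot [([0.4414, 0.1759, 0.1246], 0.56)]
wrist glass []
wrist tub [([0.4411, 0.2447, -0.0018], 0.82)]
t 46.3 p [0.4427 0.1718 0.1704] R cols [[0.002, -1.0, -0.001], [-1.0, -0.002, -0.004], [0.004, 0.001, -1.0]] F [-0.5 -0.8 -2.8] w 0.0672 q [0.13 0.41 1.86 0.   0.87 1.7 ]
world d cm [ 0.03  0.02 -0.04]
now dp total [-0.02, -0.03, 0.04] -> 1 rows of [-0.02, -0.03, 0.04]
after turn dp total [-0.02, -0.03, 0.04] -> 1 rows of [-0.02, -0.03, 0.04]
```

View pics/s24.png

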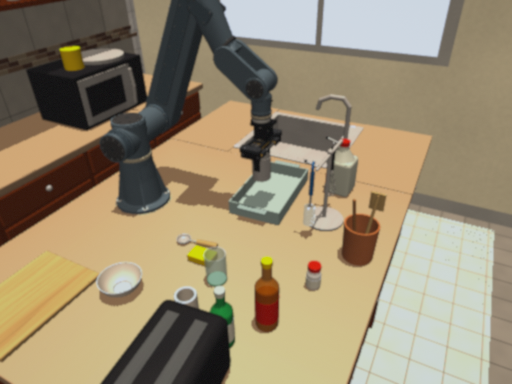

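View pics/w24.png

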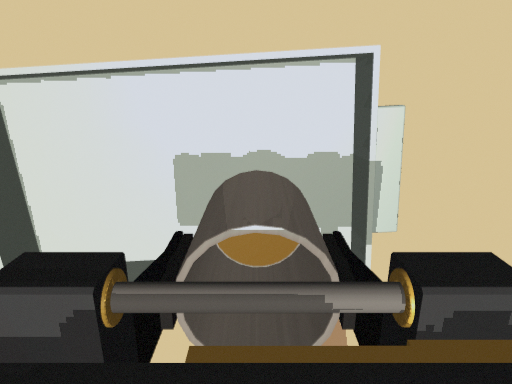

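```bash
python3 -m creep '{"dp":[[0,0,1.5],[0,0,2],[0,0,2],[0,0,2],[0,0,2],[0,0,1.2],[0,0,0.5],[0,0,0.2],[0,0,0],[0,0,0],[0,0,0]],"turn":[[0,0,0],[0,0,0],[0,0,0],[0,0,0],[0,0,0],[0,0,0],[0,0,0],[0,0,0],[0,0,0],[0,0,0],[0,0,0]]}' 1 30
python3 -m creep '{"dp":[[0,0,0.2],[0,0,0.2],[0,0,0],[0,0,0]],"turn":[[0,0,0],[0,0,0],[0,0,0],[0,0,0]]}' 1 30
python3 look.py 25 scene,wrist pot
```

```text
time: 47.4
position: [0.4436, 0.1723, 0.057]
tool_rot: [0.708, -0.706, 0.002, -0.002]
ft_force: [0.5, 0.3, -2.6]
grip_width: 0.0672
time: 47.8
position: [0.443, 0.1722, 0.0523]
tool_rot: [0.708, -0.706, 0.001, -0.001]
ft_force: [-0.5, -0.4, -2.8]
grip_width: 0.0671
t 47.8 p [0.443  0.1722 0.0523] R cols [[0.002, -1.0, -0.001], [-1.0, -0.002, -0.003], [0.003, 0.001, -1.0]] F [-0.5 -0.4 -2.8] w 0.0671 q [0.13 0.63 1.94 0.   0.56 1.7 ]
scene pot [([0.442, 0.1694, 0.0052], 0.62)]
wrist pot [([0.4433, 0.177, 0.0038], 0.69)]
```

```bash
python3 -m creep '{"dp":[[0,0,0.1],[0,0,0.1],[0,0,0],[0,0,0]],"turn":[[0,0,0],[0,0,0],[0,0,0],[0,0,0]]}' 1 30
python3 -m creep '{"dp":[[0,0,0],[0,0,0],[0,0,0],[0,0,0],[0,0,0],[0,0,0],[0,0,0]],"turn":[[0,0,0],[0,0,0],[0,0,0],[0,0,0],[0,0,0],[0,0,0],[0,0,0]]}' -1 30
```

```text
time: 48.4
position: [0.4432, 0.1722, 0.0513]
tool_rot: [0.708, -0.706, 0.001, -0.002]
ft_force: [-1.3, 0.1, 7.2]
grip_width: 0.0673
time: 49.1
position: [0.4431, 0.1722, 0.0503]
tool_rot: [0.708, -0.706, 0.001, -0.002]
ft_force: [1.2, -0.5, 0.2]
grip_width: 0.0872
```

Landed (contact force, then released). Up, then over to the glass.

```bash
python3 -m creep '{"dp":[[0,0,-1],[0,0,-2],[0,0,-3],[0,0,-3],[0,0,-3],[0,0,-3],[0,0,0],[0,0,0]],"turn":[[0,0,0],[0,0,0],[0,0,0],[0,0,0],[0,0,0],[0,0,0],[0,0,0],[0,0,0]]}' -1 30
python3 look.py 26 scene,top,wrist pot,glass,brush_eye
python3 -c "
from h import *
st();plan([.498,-.2485,.2],Rt([0,0,-1],[0,-1,0]),cap=3.5)"
```

```text
time: 49.9
position: [0.4426, 0.1721, 0.2014]
tool_rot: [0.708, -0.706, 0.002, -0.002]
ft_force: [0.8, 0.5, 0.0]
grip_width: 0.0868
t 49.9 p [0.4426 0.1721 0.2014] R cols [[0.002, -1.0, -0.001], [-1.0, -0.002, -0.006], [0.006, 0.001, -1.0]] F [0.8 0.5 0. ] w 0.0868 q [0.13 0.36 1.83 0.   0.95 1.7 ]
scene pot [([0.439, 0.1687, 0.0072], 0.85)]
scene glass [([0.4981, -0.2464, 0.0002], 0.57)]
scene brush_eye [([0.664, 0.0875, 0.2678], 0.89), ([0.6653, 0.089, 0.2748], 0.26)]
top pot [([0.4396, 0.1678, 0.0022], 0.4)]
top glass [([0.5022, -0.2496, -0.0003], 0.95)]
top brush_eye [([0.6631, 0.0856, 0.2663], 0.62), ([0.6637, 0.0781, 0.0481], 0.4)]
wrist pot [([0.4408, 0.1787, 0.0032], 0.87)]
wrist glass []
wrist brush_eye []
t 50.5 p [0.4425 0.1721 0.2001] R cols [[0.002, -1.0, -0.001], [-1.0, -0.002, -0.003], [0.003, 0.001, -1.0]] F [0.1 0.4 0.2] w 0.0869 q [0.13 0.36 1.83 0.   0.95 1.7 ]
world d cm [ 5.550e+00 -4.206e+01 -1.000e-02]
now dp total [42.07, -5.46, 0.0] -> 13 rows of [3.24, -0.42, 0.0]
after turn dp total [42.06, -5.55, 0.01] -> 13 rows of [3.24, -0.43, 0.0]
```

View pics/w26.png

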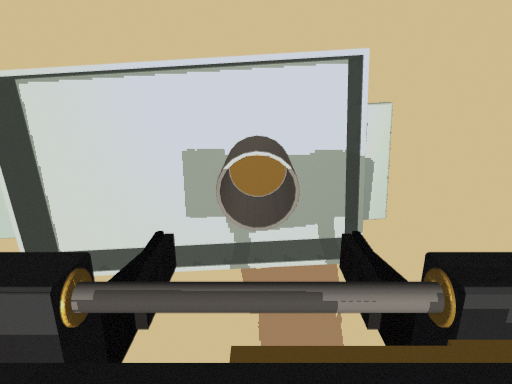

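```bash
python3 -m creep '{"dp":[[3.24,-0.42,0],[3.24,-0.42,0],[3.24,-0.42,0],[3.24,-0.42,0],[3.24,-0.42,0],[3.24,-0.42,0],[3.24,-0.42,0],[3.24,-0.42,0],[3.24,-0.42,0],[3.24,-0.42,0],[3.24,-0.42,0],[3.24,-0.42,0],[3.2,-0.42,0],[0,0,0],[0,0,0],[0,0,0],[0,0,0]],"turn":[[0,0,0],[0,0,0],[0,0,0],[0,0,0],[0,0,0],[0,0,0],[0,0,0],[0,0,0],[0,0,0],[0,0,0],[0,0,0],[0,0,0],[0,0,0],[0,0,0],[0,0,0],[0,0,0],[0,0,0]]}' -1 30
python3 look.py 27 scene,wrist glass,pot
python3 -c "
from h import *
st();plan([.498,-.2485,.2],Rt([0,0,-1],[0,-1,0]),cap=3.5)"
```

```text
time: 52.2
position: [0.4978, -0.2472, 0.2002]
tool_rot: [0.708, -0.706, 0.001, -0.002]
ft_force: [-0.1, 0.8, 0.5]
grip_width: 0.0868
t 52.2 p [ 0.4978 -0.2472  0.2002] R cols [[0.004, -1.0, -0.001], [-1.0, -0.003, -0.003], [0.003, 0.001, -1.0]] F [-0.1  0.8  0.5] w 0.0868 q [-0.66  0.46  1.63  0.    1.04  0.9 ]
scene glass [([0.4953, -0.2463, 0.0011], 0.85)]
scene pot [([0.4397, 0.1694, 0.008], 0.76)]
wrist glass [([0.4977, -0.2483, 0.0007], 0.94)]
wrist pot []
t 52.5 p [ 0.4982 -0.2481  0.2004] R cols [[0.003, -1.0, -0.001], [-1.0, -0.003, -0.004], [0.004, 0.001, -1.0]] F [ 0.3 -0.4 -0.2] w 0.087 q [-0.66  0.46  1.63  0.    1.04  0.9 ]
world d cm [-0.02 -0.04 -0.04]
now dp total [0.04, 0.02, 0.04] -> 1 rows of [0.04, 0.02, 0.04]
after turn dp total [0.04, 0.02, 0.04] -> 1 rows of [0.04, 0.02, 0.04]
```

View pics/w27.png

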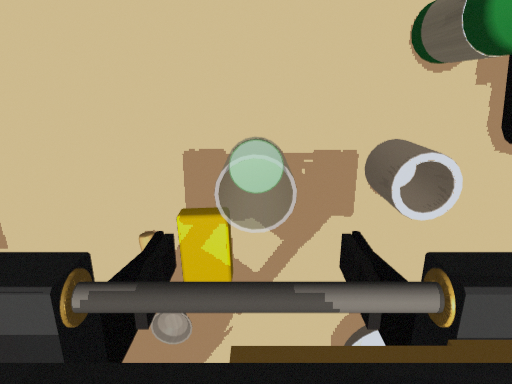

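```bash
python3 -c "
from h import *
C=cal('wrist');print(bp(256,192,.105,C),bp(216,192,.105,C),bp(296,192,.105,C))"
python3 -m creep '{"dp":[[0,0,2.5],[0,0,2.5],[0,0,2.5],[0,0,2.5],[0,0,2.5],[0,0,1.5],[0,0,1.0],[0,0,0],[0,0,0],[0,0,0]],"turn":[[0,0,0],[0,0,0],[0,0,0],[0,0,0],[0,0,0],[0,0,0],[0,0,0],[0,0,0],[0,0,0],[0,0,0]]}' -1 30
python3 -m creep '{"dp":[[0,0,0],[0,0,0],[0,0,0],[0,0,0],[0,0,0],[0,0,0],[0,0,0]],"turn":[[0,0,0],[0,0,0],[0,0,0],[0,0,0],[0,0,0],[0,0,0],[0,0,0]]}' 1 30
```

```text
[ 0.49972503 -0.24606166  0.105     ] [ 0.49966051 -0.21446128  0.105     ] [ 0.49978955 -0.27766032  0.105     ]
time: 53.5
position: [0.4993, -0.2489, 0.0513]
tool_rot: [0.708, -0.706, 0.002, -0.002]
ft_force: [-0.1, 0.0, 0.6]
grip_width: 0.0869
time: 54.2
position: [0.4984, -0.2478, 0.0505]
tool_rot: [0.708, -0.706, 0.001, -0.002]
ft_force: [-0.7, 3.9, 5.1]
grip_width: 0.0646
```

```bash
python3 -m creep '{"dp":[[0,0,-0.5],[0,0,-1.5],[0,0,-2.5],[0,0,-2.5],[0,0,-2.5],[0,0,-2.5],[0,0,-2.5],[0,0,-1],[0,0,0],[0,0,0]],"turn":[[0,0,0],[0,0,0],[0,0,0],[0,0,0],[0,0,0],[0,0,0],[0,0,0],[0,0,0],[0,0,0],[0,0,0]]}' 1 30
python3 look.py 28 scene,wrist glass,pot
python3 -c "
from h import *
st();plan([.443,.31,.205],Rt([0,0,-1],[0,-1,0]),cap=3)"
```

```text
time: 55.2
position: [0.4974, -0.2483, 0.2042]
tool_rot: [0.708, -0.706, 0.0, -0.001]
ft_force: [0.2, -0.3, -3.2]
grip_width: 0.0646
t 55.2 p [ 0.4974 -0.2483  0.2042] R cols [[0.002, -1.0, -0.002], [-1.0, -0.002, -0.002], [0.002, 0.002, -1.0]] F [ 0.2 -0.3 -3.2] w 0.0646 q [-0.67  0.46  1.63  0.    1.06  0.9 ]
scene glass [([0.492, -0.25, 0.1554], 0.61)]
scene pot [([0.4422, 0.1703, 0.0071], 0.86)]
wrist glass [([0.4937, -0.2492, 0.1521], 0.57)]
wrist pot []
t 55.5 p [ 0.4977 -0.2483  0.2043] R cols [[0.002, -1.0, -0.002], [-1.0, -0.002, -0.002], [0.002, 0.002, -1.0]] F [-0.2  0.1 -2.8] w 0.0649 q [-0.67  0.46  1.63  0.    1.06  0.9 ]
world d cm [-5.47 55.83  0.07]
now dp total [-55.84, 5.34, 0.02] -> 19 rows of [-2.94, 0.28, 0.0]
after turn dp total [-55.83, 5.47, -0.07] -> 19 rows of [-2.94, 0.29, -0.0]
```

View pics/s28.png

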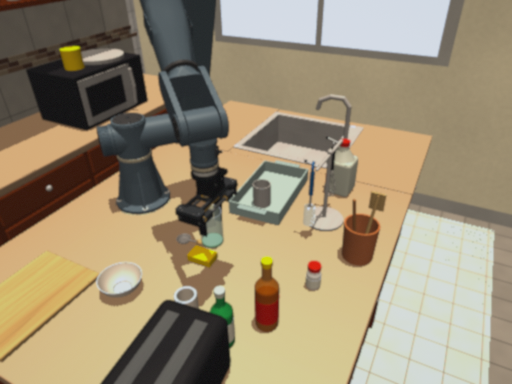

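```bash
python3 -m creep '{"dp":[[-1.5,0.1,0],[-2.94,0.28,0],[-2.94,0.28,0],[-2.94,0.28,0],[-2.94,0.28,0],[-2.94,0.28,0],[-2.94,0.28,0],[-2.94,0.28,0],[-2.94,0.28,0],[-2.94,0.28,0],[-2.94,0.28,0],[-2.94,0.28,0],[-2.94,0.28,0],[-2.94,0.28,0],[-2.94,0.28,0],[-2.94,0.28,0],[-2.94,0.28,0],[-2.94,0.28,0],[-2.94,0.28,0],[-2.94,0.28,0]],"turn":[[0,0,0],[0,0,0],[0,0,0],[0,0,0],[0,0,0],[0,0,0],[0,0,0],[0,0,0],[0,0,0],[0,0,0],[0,0,0],[0,0,0],[0,0,0],[0,0,0],[0,0,0],[0,0,0],[0,0,0],[0,0,0],[0,0,0],[0,0,0]]}' 1 30
python3 -m creep '{"dp":[[-1.0,0,0],[0,0,0],[0,0,0],[0,0,0]],"turn":[[0,0,0],[0,0,0],[0,0,0],[0,0,0]]}' 1 30
python3 look.py 29 scene,wrist,top glass,pot,tub
```

```text
time: 57.5
position: [0.441, 0.3266, 0.2053]
tool_rot: [0.708, -0.706, 0.001, -0.001]
ft_force: [1.1, 0.2, -3.8]
grip_width: 0.0646
time: 57.9
position: [0.4423, 0.3337, 0.2053]
tool_rot: [0.708, -0.707, 0.001, -0.001]
ft_force: [0.6, -0.5, -3.0]
grip_width: 0.0647
t 57.9 p [0.4423 0.3337 0.2053] R cols [[0.001, -1.0, 0.0], [-1.0, -0.001, -0.003], [0.003, -0.0, -1.0]] F [ 0.6 -0.5 -3. ] w 0.0647 q [ 0.45  0.45  1.63 -0.    1.05  2.02]
scene glass [([0.4371, 0.3341, 0.1568], 0.75), ([0.6882, 0.1829, 0.0017], 0.19)]
scene pot [([0.4394, 0.1692, 0.0075], 0.6)]
scene tub [([0.4483, 0.2404, -0.0014], 0.88)]
wrist glass [([0.44, 0.3342, 0.1538], 0.79)]
wrist pot [([0.4399, 0.1775, 0.0025], 0.96)]
wrist tub [([0.4436, 0.2433, -0.0041], 0.87)]
top glass [([0.4458, 0.3319, 0.153], 0.41)]
top pot [([0.4371, 0.171, 0.0017], 0.71)]
top tub [([0.4425, 0.2412, 0.002], 0.86)]
```

View pics/w29.png

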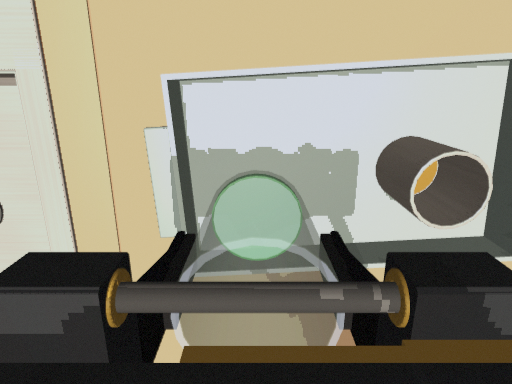

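View pics/s29.png

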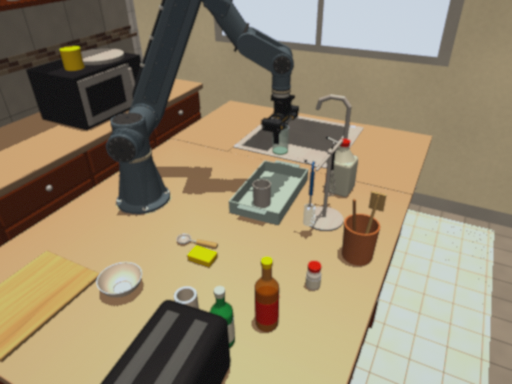

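```bash
python3 -m creep '{"dp":[[1.2,0.1,0],[1.2,0.1,0],[0,0,0],[0,0,2],[0,0,2.4],[0,0,2.4],[0,0,2.4],[0,0,2.4],[0,0,1.6],[0,0,0.8],[0,0,0.4],[0,0,0],[0,0,0],[0,0,0]],"turn":[[0,0,0],[0,0,0],[0,0,0],[0,0,0],[0,0,0],[0,0,0],[0,0,0],[0,0,0],[0,0,0],[0,0,0],[0,0,0],[0,0,0],[0,0,0],[0,0,0]]}' 1 30
python3 -m creep '{"dp":[[0,0,0.2],[0,0,0.1],[0,0,0.1],[0,0,0.1],[0,0,0],[0,0,0]],"turn":[[0,0,0],[0,0,0],[0,0,0],[0,0,0],[0,0,0],[0,0,0]]}' 1 30
```

```text
time: 59.9
position: [0.4418, 0.3113, 0.0623]
tool_rot: [0.708, -0.706, 0.001, -0.002]
ft_force: [0.6, -0.8, -3.5]
grip_width: 0.0649
time: 60.5
position: [0.4411, 0.311, 0.0564]
tool_rot: [0.708, -0.706, 0.001, -0.002]
ft_force: [0.1, 0.0, -3.3]
grip_width: 0.0645
```

```bash
python3 -m creep '{"dp":[[0,0,0.1],[0,0,0.1],[0,0,0],[0,0,0]],"turn":[[0,0,0],[0,0,0],[0,0,0],[0,0,0]]}' 1 30
```

```text
time: 60.9
position: [0.4415, 0.3112, 0.0554]
tool_rot: [0.708, -0.706, 0.001, -0.002]
ft_force: [-1.7, -0.4, 6.8]
grip_width: 0.0643
```

Contact. Release and retreat.

```bash
python3 -m creep '{"dp":[[0,0,0],[0,0,0],[0,0,0],[0,0,0],[0,0,0],[0,0,0],[0,0,0]],"turn":[[0,0,0],[0,0,0],[0,0,0],[0,0,0],[0,0,0],[0,0,0],[0,0,0]]}' -1 30
python3 -m creep '{"dp":[[0,0,-0.7],[0,0,-1.5],[0,0,-3],[0,0,-3],[0,0,-3],[0,0,-3],[0,0,-3],[0,0,0],[0,0,0]],"turn":[[0,0,0],[0,0,0],[0,0,0],[0,0,0],[0,0,0],[0,0,0],[0,0,0],[0,0,0],[0,0,0]]}' -1 30
python3 look.py 30 scene,wrist,top glass,pot,mug,tub,brush_eye,brush,peg_mid,sponge,spoon
```

```text
time: 61.6
position: [0.4412, 0.311, 0.0544]
tool_rot: [0.708, -0.706, 0.001, -0.002]
ft_force: [0.9, -0.5, -0.0]
grip_width: 0.0869
time: 62.5
position: [0.4406, 0.3109, 0.2273]
tool_rot: [0.708, -0.706, 0.001, -0.002]
ft_force: [-0.3, 0.4, -0.0]
grip_width: 0.087
t 62.5 p [0.4406 0.3109 0.2273] R cols [[0.002, -1.0, -0.001], [-1.0, -0.002, -0.005], [0.005, 0.001, -1.0]] F [-0.3  0.4 -0. ] w 0.087 q [ 0.41  0.4   1.65 -0.    1.09  1.98]
scene glass [([0.4377, 0.3093, 0.004], 0.65)]
scene pot [([0.4398, 0.1692, 0.0097], 0.71)]
scene mug []
scene tub [([0.4422, 0.2441, -0.0011], 0.97)]
scene brush_eye [([0.6635, 0.0865, 0.2684], 0.79)]
scene brush [([0.6653, 0.0871, 0.0418], 0.83), ([0.4381, 0.3087, 0.0059], 0.29)]
scene peg_mid [([0.6629, 0.0881, 0.272], 0.74)]
scene sponge [([0.4098, -0.1881, 0.0028], 0.65)]
scene spoon [([0.6679, 0.087, 0.1888], 0.57)]
wrist glass [([0.4416, 0.3099, 0.0044], 0.68)]
wrist pot [([0.4437, 0.178, 0.0051], 0.55)]
wrist mug []
wrist tub [([0.4436, 0.2463, 0.0009], 0.7)]
wrist brush_eye []
wrist brush []
wrist peg_mid []
wrist sponge []
wrist spoon []
top glass [([0.4456, 0.3096, 0.0044], 0.62)]
top pot [([0.4373, 0.1731, 0.0061], 0.81)]
top mug [([0.6636, 0.0805, 0.0497], 0.43)]
top tub [([0.4436, 0.2416, 0.0011], 0.95), ([0.4452, 0.3112, 0.0018], 0.71)]
top brush_eye [([0.6675, 0.0865, 0.2679], 0.78)]
top brush [([0.687, 0.0797, 0.2706], 0.67), ([0.6613, 0.0822, 0.0476], 0.63)]
top peg_mid [([0.6644, 0.0883, 0.278], 0.92)]
top sponge [([0.4103, -0.1884, 0.0026], 0.87), ([0.6671, 0.0819, 0.1891], 0.72)]
top spoon [([0.348, -0.132, 0.0001], 0.88)]
```

View pics/w30.png

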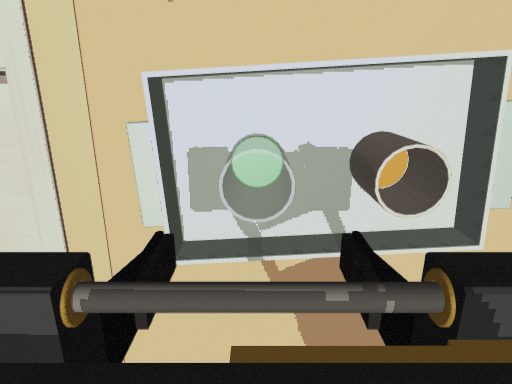

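View pics/s30.png

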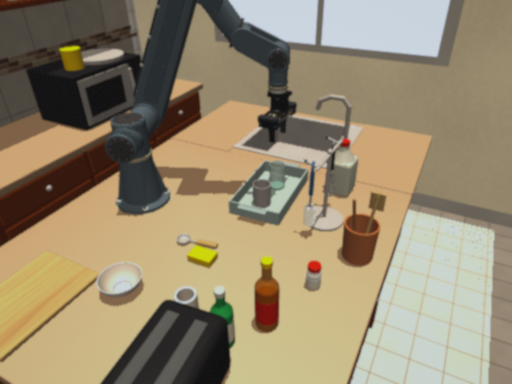

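View pics/t30.png

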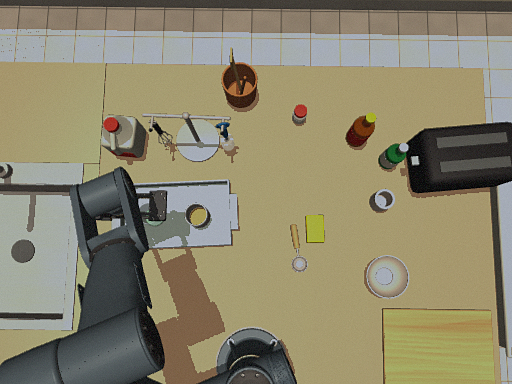

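```bash
python3 -c "
from h import *
print(robot.hand_in());st()"
```

```text
the job is handed in; nothing more can be done
None
the job is handed in; nothing more can be done
```

The washing-up is done and handed in at about 63 s of the 210 s. `hand_in` gives no verdict, so what follows is my own last checks.

- **Mug:** there was none. No clear view of the counter showed one, and the only network reports of it were weak and fell on other things.
- **Scrubbing:** I washed the glass first, then the pot, each bottom – rim – bottom. The bristle end came to about 10–12 mm above the vessel's underside at the bottom (24 mm allowed) and over 70 mm when drawn up.
- **Brush:** it hangs head down on the free peg. Its eye is at about (0.665, 0.087, 0.268), roughly 10 mm from the peg's middle, and the bristle end is about 42 mm above the counter.
- **Vessels:** the pot stands upright in the tub at about (0.440, 0.172) and the glass at about (0.441, 0.310). Neither was dropped. The cameras differed by up to 9 mm on the pot's position, and scene gave its base 7–10 mm up where wrist and top gave 2–6 mm. All of that is within the limits.
- **Bystanders and arm:** nothing looked moved in the last pictures; I re-measured only the sponge and spoon. The gripper was open and clear of everything.

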